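# Load the waiting slide tray into the empty bay of the dust cabinet

### The job

One of the two bays of the clear cabinet already holds a slide tray. Open the door of the other, empty bay wide by its handle, put the waiting tray fully into that bay, grip towards the door, keeping it roughly level, and shut the door again. Keep the occupied bay's door shut, its tray where it is, and leave the other things on the bench alone.

Things in the scene. Friction and masses are not known exactly. Their poses are not given: they have to be found in the camera images.
- cabinet: clear two-bay cabinet, aluminium edges, fixed, 140 mm deep (x), 223 wide (y), on a 15 mm plinth, top 91 above the worktop. Origin: middle of its front edge at worktop height; x points in, away from the doors, y to its left. Walls, floor, roof, middle wall 5 mm; bays 104 wide, 66 high, 135 deep, floor 20 above the worktop, open only at the front, centred on y = +54.5 (left) and -54.5 (right)
- left_bay (a point): point on the floor of the left (+y) bay, 20 mm above the worktop, 80.5 mm behind the cabinet's front: the middle of a tray's pan stands over it when the tray is fully in. Axes as the cabinet's. The bay that is empty has only a sheet of white paper on its floor
- right_bay (a point): the same point of the right (-y) bay
- left_door (a joint): angle of the left bay's door, rad: 0 shut, grows as it opens toward the robot, up to 2.0; stays where left (hinge friction about 0.05 N m). Door 108 mm wide, 70 high, 5 thick, hinged upright at the cabinet's outer left edge; free edge at the cabinet's middle
- right_door (a joint): the same for the right bay's door, hinged at the cabinet's outer right edge
- left_hinge (a point): point on the left door's hinge line (vertical), at worktop height. Cabinet frame: x = -1 mm, y = +109 mm. Its axes turn with the door (at 0 they are the cabinet's)
- right_hinge (a point): the same for the right door: cabinet frame x = -1 mm, y = -109 mm
- left_handle (a point): left door's handle, L-shaped: a level stem comes out of the door 41 mm above the worktop and turns up into a round steel post of 12 mm diameter with a free top 89 mm above the worktop. This point: on the post's axis, 63 mm above the worktop; 38 mm in front of the hinge line, 70 mm sideways from it. Its axes turn with the door
- right_handle (a point): the same on the right door. A fixed vial stand, about 0.2 m high, stands on the worktop to the right of the cabinet, close to where this handle comes when the door is open: keep the hand clear of it
- new_tray_grip (a point): waiting slide tray, about 0.15 kg: dark steel pan 100 mm long (x), 80 wide (y), 20 high, walls 3, with an upright black grip plate at its front (-x) end, 10 mm thick (y), reaching 26 mm out from the pan, top 48 mm above the underside; overall length 126. This point: in the plate, 64 mm in front of the pan's middle, 26 mm above the underside; x from grip to pan
- new_tray_mid (a point): the middle of the waiting tray's pan, 10 mm above its underside; same axes
- stored_tray_mid (a point): the middle of the pan of the stored tray, alike in every way, which stands in one of the two bays at the start; 10 mm above its underside
- slide_box: bystander: white cardboard box 58x80x24 mm, lying near the front of the worktop
- beaker: bystander: small glass beaker, 56 mm wide, 70 mm high, origin under its centre
- jar: bystander: pale jar with a screw lid, 66 mm wide, 80 mm high, origin under its centre

How it is judged:
By the outcome, as a careful person would: the job done as asked, in the order asked, and still so for the second after the job is handed in, with the robot touching nothing.
It also fails if it takes over 67 s, if anything falls off the work surface, if the arm or the gripper's body presses on something with over 40 N, if the wrist force passes 120 N, or if a joint passes its speed limit or range.

### The arm

A 6-joint arm with a two-finger parallel gripper is mounted at the origin on a cart in front of the work surface, level with it; the furniture and walls round the work are solid. World frame = base frame: x ahead of the robot, y to its left, z up, the work surface at z = 0. Lengths are in m, angles in degrees, forces in N, time in s.
With the tool pointing down it reaches from about 0.15 to 0.775 m from the base axis. Payload 6.1 kg.
Tool frame: the origin (TCP) lies midway between the tips of the shut fingers; the grasp point (between the pads) lies 19 mm behind it; z points along the fingers, y is the direction in which the jaws open and shut (so a half turn about z gives the same grasp; the last joint's range is limited). The gripper opens to 85 mm and grips with 20 to 120 N. Pads are 22 mm wide; open, the fingers measure 114 mm over their backs; the gripper's body (76 mm by 85 mm) begins 54 mm behind the grasp point. The pads swing forward as they close: fully open they stand 13 mm farther back than shut.
Start: joints at [-77.235, 7.208, -2.269, 80.523, 0, 90], TCP at [0.116, -0.512, 0.203] pointing down, gripper open.
Joint ranges: [-155.77, 155.77], [-54.66, 111.73], [-72.52, 77.12], [-102.08, 115.82], [-83.92, 84.16], [-180, 180]. Speed limits (degrees/s): [136.94, 136.94, 172.46, 180, 180, 180].

### API

Orientations are given as a 3x3 rotation matrix whose columns are the frame's x, y, z axes.
In Python, from workcell import arm gives the robot as it stands.
- The arm moves only by the tool move_arm, never from a script. Its argument "commands" is a list of rows, each a list of 3 entries, a list of its own where there are three numbers: the shift along the tool's x, y, z in m, then the turn about the tool's z in rad, then the closure, from 0 (fully open) to 1 (shut). A call has 1 to 8 rows; each row shifts and turns the commanded pose from where the row before left it, along the tool's axes as they then stand; what a row does not reach is not made up. A row lasts 1/10 s, in which the tool goes at most 50 mm and 8.59 degrees, less where a joint would pass 70% of its speed; a pose out of reach is approached as far as the arm can. A call is refused whole if a number of a shift passes 0.05 or a number of a turn 0.15, either way. A call with a gripper value outside its range is refused whole. The fingers move at their own pace and stop on an object; the grip force is fixed at half the most. Time passes only in rows, so rows that do not move let the fingers close. It gives the time, the measured TCP pose, the force and the opening at its end, in the units of the state.
- arm.read_state(): the state, without advancing time (a new reading comes with each control period).
- arm.snapshot(name): name is "scene" or "top" or "wrist"; returns a dict with "img" (400x640x3 uint8, blue, green, red), "vertical_fov" (degrees; the focal length in pixels is half the picture's height over the tangent of half this angle, whatever the lens; pixels are square), "cx", "cy" (the principal point, pixels), "k1" (the pictures are not rectified: a ray, as slopes to the right and down, at radius r is drawn at 1 + k1 r^2 times it, then the intrinsics apply), "xyz" and "attitude" of the camera in the world. Camera axes: x right, y down, z forward; pixel columns grow to the right and rows downward; lengths in m; the calibration is good to about 2 mm. A picture is of the moment at which its call begins. There is no depth.
- arm.finish_job(): hands the job in, once; it reports no verdict.
The state is a dict: "t": time; "q": joint angles; "dq": joint speeds; "joint_torque": joint torques, N m; "tcp_pos": TCP position; "orientation": TCP orientation; "contact_force": force on the tool from outside, world axes, zero at the start; "moment": the same for the moment, N m; "opening": opening from 0.0 (shut) to 1.0 (fully open).
Only numpy, scipy, OpenCV 4.12 (cv2) and the standard library are available. Lean on these libraries where they do the work, as an engineer would, in place of code of your own. Each camera call takes 0.05 s, during which the arm holds its last target.

## Working session

There is one attempt and no reset: what is moved stays moved. The work goes in short steps, Python scripts to look and compute and a tool call to move; the robot and the scene stay as the last step left them, time stands still between calls to the robot, and variables do not carry over. Pictures are saved under pics/ and viewed, and the job is handed in when it is done.

Besides the shell and the picture viewer there is one more tool, called after ">>>" as name(argument=value, ...) on one line, values as JSON. move_arm: Moves the arm, as the interface text tells. Its arguments: {"type":"object","properties":{"commands":{"type":"array","items":{"type":"array"}}},"required":["commands"]}

```bash
ls; mkdir -p pics
python3 - <<'E'
from workcell import arm
import cv2,numpy as np
s=arm.read_state()
for k in s: print(k,np.round(s[k],3).tolist())
for n in("scene","top","wrist"):
    d=arm.snapshot(n); cv2.imwrite(f"pics/{n}0.png",d["img"])
    print(n,{k:np.round(d[k],4).tolist() for k in d if k!="img"})
E
```

```text
pics
t 0.0
q [-77.235, 7.24, -2.326, 80.522, 0.001, 90.001]
dq [0.028, 0.06, -0.087, 0.031, 0.03, 0.047]
joint_torque [-0.002, -43.592, 35.292, 0.017, -0.0, -0.0]
tcp_pos [0.116, -0.512, 0.202]
orientation [[0.975, 0.221, -0.0], [0.221, -0.975, 0.001], [0.0, -0.002, -1.0]]
contact_force [0.378, -0.679, -0.232]
moment [0.011, -0.001, -0.004]
opening 1.001
scene {'vertical_fov': 45.4196, 'cx': 311.466, 'cy': 194.6098, 'k1': -0.0834, 'xyz': [-0.3188, 0.5675, 0.7346], 'attitude': [[-0.5342, -0.4822, 0.6943], [-0.8452, 0.2884, -0.45], [0.0168, -0.8272, -0.5616]]}
top {'vertical_fov': 51.2839, 'cx': 322.3996, 'cy': 207.2765, 'k1': -0.0265, 'xyz': [0.4255, -0.0042, 1.1592], 'attitude': [[-0.0256, -0.9965, 0.08], [-0.9997, 0.0255, -0.0016], [-0.0004, -0.08, -0.9968]]}
wrist {'vertical_fov': 66.6666, 'cx': 319.1637, 'cy': 205.4327, 'k1': -0.0449, 'xyz': [0.1806, -0.4965, 0.3735], 'attitude': [[0.221, -0.9399, -0.2602], [-0.9753, -0.2137, -0.0565], [-0.0025, 0.2662, -0.9639]]}
```

View pics/scene0.png

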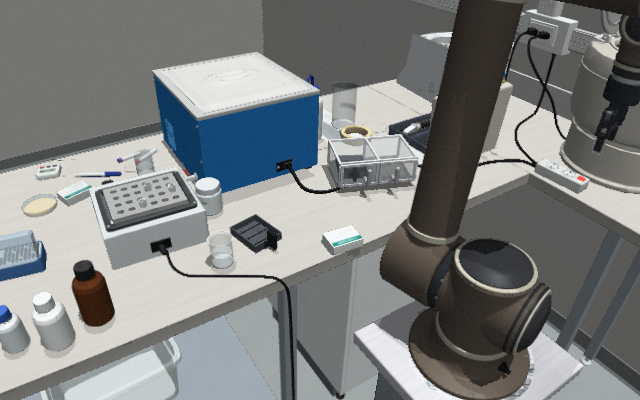

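View pics/top0.png

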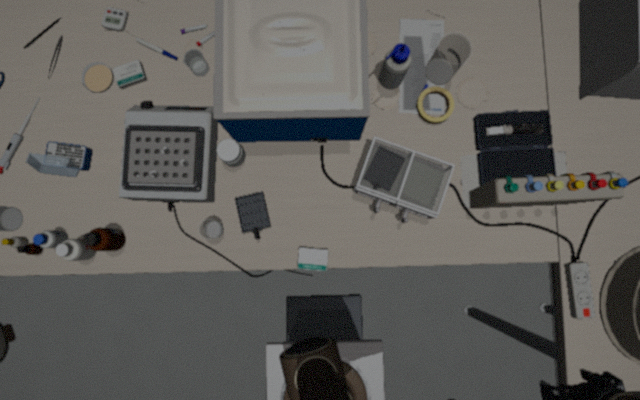

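View pics/wrist0.png

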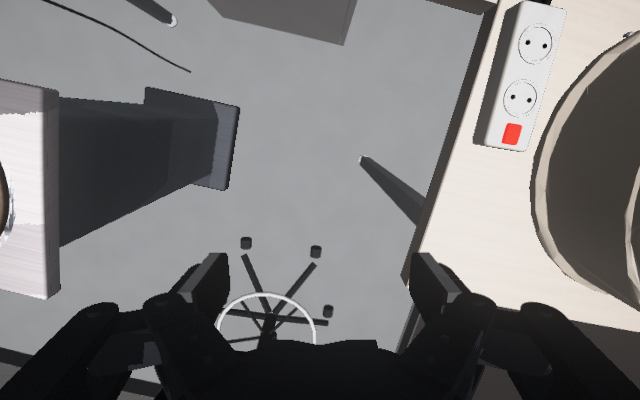

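The top view shows the cabinet around (405,178). The dark tray appears to be in its left bay (383,168), and the right bay is paler. The waiting tray is at (253,212) with its grip at (257,233). I'll enlarge both areas.

Run:
```python
import cv2
t=cv2.imread("pics/top0.png");s=cv2.imread("pics/scene0.png")
g=lambda im:cv2.convertScaleAbs(im,alpha=1.8)
cv2.imwrite("pics/z1.png",cv2.resize(g(t[120:240,340:480]),None,fx=5,fy=5,interpolation=2))
cv2.imwrite("pics/z2.png",cv2.resize(s[110:210,310:440],None,fx=6,fy=6,interpolation=2))
cv2.imwrite("pics/z3.png",cv2.resize(g(t[180:275,195:335]),None,fx=5,fy=5,interpolation=2))
```

```text
(no output)
```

View pics/z1.png

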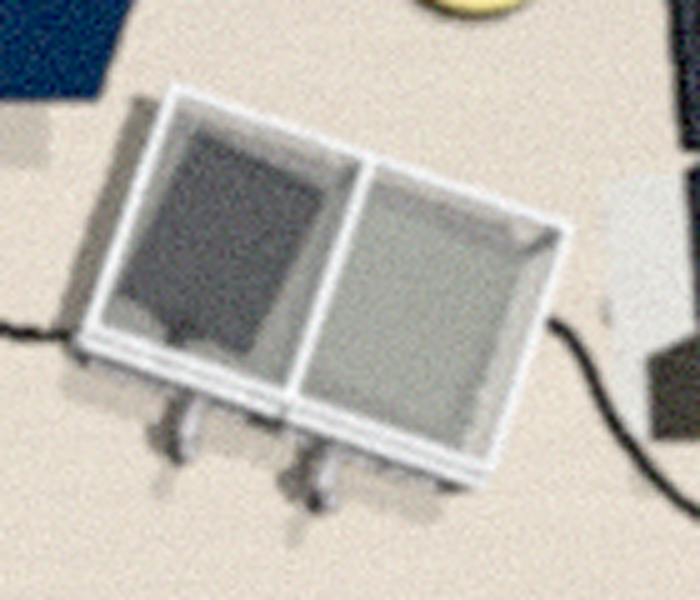

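View pics/z2.png

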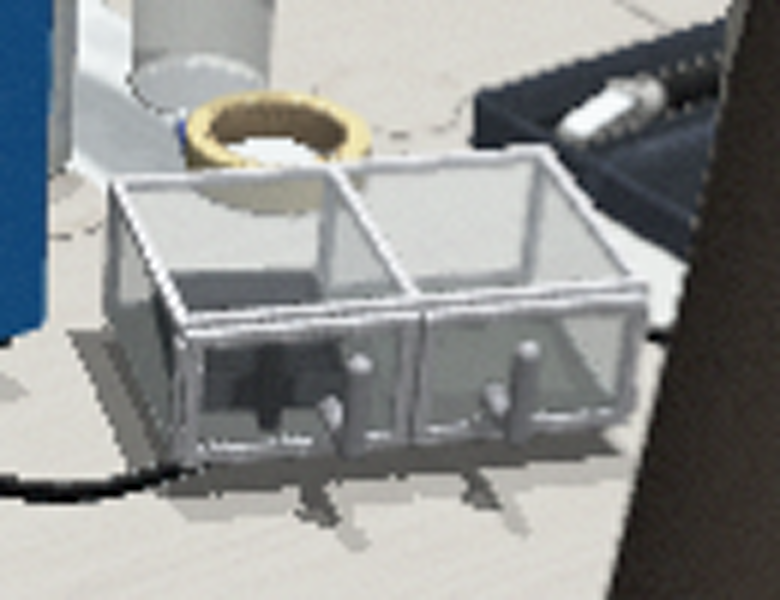

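View pics/z3.png

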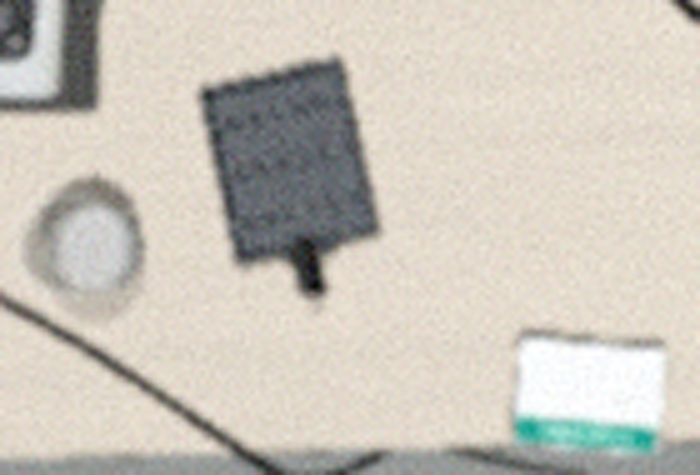

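```bash
cat > h.py <<'E'
import numpy as np,cv2
from workcell import arm
def rays(d,uv):
    f=200/np.tan(np.radians(d["vertical_fov"])/2)
    K=np.array([[f,0,d["cx"]],[0,f,d["cy"]],[0,0,1.]])
    p=cv2.undistortPoints(np.array(uv,float).reshape(-1,1,2),K,np.array([d["k1"],0,0,0,0.]))[:,0]
    return np.c_[p,np.ones(len(p))]@np.array(d["attitude"]).T
def onz(d,uv,z):
    r=rays(d,uv);c=np.array(d["xyz"]);return c+r*((z-c[2])/r[:,2])[:,None]
def tri(d1,u1,d2,u2):
    r1=rays(d1,[u1])[0];r2=rays(d2,[u2])[0];c1=np.array(d1["xyz"]);c2=np.array(d2["xyz"])
    A=np.c_[r1,-r2];t=np.linalg.lstsq(A,c2-c1,rcond=None)[0]
    a=c1+t[0]*r1;b=c2+t[1]*r2;return (a+b)/2,np.linalg.norm(a-b)
E
python3 - <<'E'
from h import *
d=arm.snapshot("top");s=arm.snapshot("scene")
z=lambda a,b:(340+(a+.5)/5-.5,120+(b+.5)/5-.5)
# zoom corners outer: BL,BR,FR(cab),FL
P=onz(d,[z(172,86),z(573,226),z(493,480),z(82,340)],.091)
print(P.round(4)); 
for i in range(4): print(np.linalg.norm(P[i]-P[(i+1)%4]))
# handle tops
print("handles",onz(d,[z(178,455),z(317,500)],.089).round(4))
zs=lambda a,b:(310+(a+.5)/6-.5,110+(b+.5)/6-.5)
for a,b in ((z(172,86),zs(115,180)),(z(573,226),zs(545,148)),(z(317,503),zs(527,348)),(z(178,455),zs(358,362))): print(tri(d,a,s,b))
# tray
zt=lambda a,b:(195+(a+.5)/5-.5,180+(b+.5)/5-.5)
T=onz(d,[zt(201,88),zt(341,58),zt(381,236),zt(237,263)],.02)
print(T.round(4),[np.linalg.norm(T[i]-T[(i+1)%4]).round(4) for i in range(4)])
print("grip far end top",onz(d,[zt(314,294),zt(304,245)],.048))
print("vial stand",onz(d,[(475,178),(495,178),(497,203),(628,178),(630,200)],.2).round(3))
print("beaker",onz(d,[zt(95,240)],.0),"box",onz(d,[zt(517,335),zt(663,345),zt(655,455),zt(517,445)],.024).round(3))
E
```

```text
[[ 0.6922 -0.1454  0.091 ]
 [ 0.6132 -0.3515  0.091 ]
 [ 0.4821 -0.3033  0.091 ]
 [ 0.5599 -0.094   0.091 ]]
0.2207440308626892
0.13968484034199996
0.22325995335216534
0.14192022798941706
handles [[ 0.4993 -0.1418  0.089 ]
 [ 0.4742 -0.2125  0.089 ]]
(array([ 0.69304574, -0.14505771,  0.08939225]), np.float64(0.001313443028472072))
(array([ 0.61425879, -0.35136054,  0.08876875]), np.float64(0.0021220205448506005))
(array([ 0.47200385, -0.21354995,  0.08797125]), np.float64(0.002322106549397231))
(array([ 0.49938069, -0.1417303 ,  0.0886077 ]), np.float64(0.00019862665137150811))
[[0.5509 0.2341 0.02  ]
 [0.5655 0.1568 0.02  ]
 [0.467  0.1363 0.02  ]
 [0.4542 0.2153 0.02  ]] [np.float64(0.0787), np.float64(0.1006), np.float64(0.08), np.float64(0.0985)]
grip far end top [[0.43599922 0.16901646 0.048     ]
 [0.46220016 0.17400059 0.048     ]]
vial stand [[ 0.562 -0.363  0.2  ]
 [ 0.561 -0.41   0.2  ]
 [ 0.502 -0.411  0.2  ]
 [ 0.553 -0.728  0.2  ]
 [ 0.501 -0.728  0.2  ]]
beaker [[0.46948833 0.29828655 0.        ]] box [[ 0.411  0.063  0.024]
 [ 0.404 -0.016  0.024]
 [ 0.345 -0.01   0.024]
 [ 0.352  0.064  0.024]]
```

>>> move_arm(commands=[[[0.04, -0.03, 0], 0, 0.5], [[0.04, -0.03, 0], 0.05, 0.76]])

```text
t: 0.45
tcp_pos: [0.1808, -0.4354, 0.2023]
orientation: [[0.986, 0.168, -0.0], [0.168, -0.986, 0.001], [0.0, -0.001, -1.0]]
contact_force: [0.7, 0.5, -0.1]
opening: 0.691
```

Run:
```python
from h import *
s=arm.read_state()
for k in s: print(k,np.round(s[k],3).tolist())
```

```text
t 0.45
q [-67.46, 1.452, -8.609, 79.991, 0.016, 102.879]
dq [53.228, -27.611, -28.471, -1.386, 0.334, 81.711]
joint_torque [-8.97, -34.015, 36.057, 0.327, -0.257, -1.831]
tcp_pos [0.181, -0.435, 0.202]
orientation [[0.986, 0.168, -0.0], [0.168, -0.986, 0.001], [0.0, -0.001, -1.0]]
contact_force [0.665, 0.526, -0.137]
moment [-0.024, 0.008, 0.006]
opening 0.691
```

```bash
cat >> h.py <<'E'
C=np.array([.5215,-.199]);PSI=np.radians(-20.7)
def w(cx,cy):
    c,s=np.cos(PSI),np.sin(PSI);return C+np.array([c*cx-s*cy,s*cx+c*cy])
def cab(p):
    c,s=np.cos(PSI),np.sin(PSI);d=np.asarray(p)[:2]-C;return np.array([c*d[0]+s*d[1],-s*d[0]+c*d[1]])
def st():
    s=arm.read_state();R=np.array(s["orientation"]);return np.array(s["tcp_pos"]),np.degrees(np.arctan2(R[1,0],R[0,0])),s
def plan(p,yaw,N,p0=None,y0=None):
    a,b,_=st(); p0=a if p0 is None else np.array(p0); y0=b if y0 is None else y0
    d=(np.array(p)-p0)/N; dy=(yaw-y0+180)%360-180
    print("N",N,"dist",np.linalg.norm(d*N).round(4),"dyaw",round(dy,2),"turn/row",round(-np.radians(dy/N),4))
    for i in range(N):
        t=np.radians(y0+dy*i/N);c,s=np.cos(t),np.sin(t)
        print([round(float(v),4) for v in (c*d[0]+s*d[1],s*d[0]-c*d[1],-d[2])])
E
python3 -c "
from h import *
print(w(-.039,-.039)); plan([.471,-.2165,.2],97.7,11)"
```

```text
[ 0.47123216 -0.2216968 ]
N 11 dist 0.3635 dyaw 88.04 turn/row -0.1397
[0.0293, -0.0152, 0.0002]
[0.0312, -0.011, 0.0002]
[0.0324, -0.0065, 0.0002]
[0.033, -0.0019, 0.0002]
[0.0329, 0.0027, 0.0002]
[0.0322, 0.0072, 0.0002]
[0.0309, 0.0117, 0.0002]
[0.029, 0.0159, 0.0002]
[0.0265, 0.0197, 0.0002]
[0.0235, 0.0232, 0.0002]
[0.02, 0.0263, 0.0002]
```

>>> move_arm(commands=[[[0.029, -0.015, 0], -0.14, 0.76], [[0.031, -0.011, 0], -0.14, 0.76], [[0.032, -0.0065, 0], -0.14, 0.76], [[0.033, -0.002, 0], -0.14, 0.76], [[0.033, 0.003, 0], -0.14, 0.76], [[0.032, 0.007, 0], -0.14, 0.76], [[0.031, 0.012, 0], -0.14, 0.76], [[0.029, 0.016, 0], -0.14, 0.76]])

```text
t: 1.25
tcp_pos: [0.3914, -0.2753, 0.2029]
orientation: [[0.269, 0.963, 0.0], [0.963, -0.269, -0.0], [-0.0, 0.0, -1.0]]
contact_force: [0.3, -0.9, -0.9]
opening: 0.241
```

>>> move_arm(commands=[[[0.0265, 0.02, 0], -0.14, 0.76], [[0.0235, 0.023, 0], -0.14, 0.76], [[0.02, 0.026, 0], -0.14, 0.76], [[0, 0, 0], 0, 0.76]])

```text
t: 1.65
tcp_pos: [0.4712, -0.2141, 0.2022]
orientation: [[-0.148, 0.989, 0.0], [0.989, 0.148, 0.001], [0.001, 0.0, -1.0]]
contact_force: [-0.3, -1.2, 0.3]
opening: 0.242
```

Run:
```python
from h import *
for n in("wrist","scene"):
    d=arm.snapshot(n); cv2.imwrite(f"pics/{n}1.png",d["img"])
np.save("w1.npy",arm.snapshot("wrist"),allow_pickle=True)
print(st()[:2])
```

```text
(array([ 0.468554  , -0.216198  ,  0.20267592]), np.float64(98.07550530789312))
```

View pics/wrist1.png

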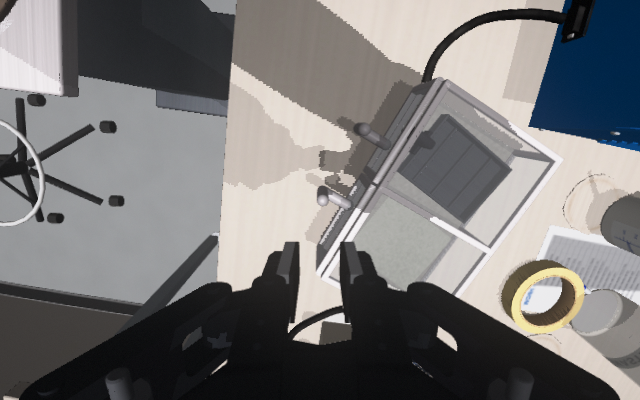

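View pics/scene1.png

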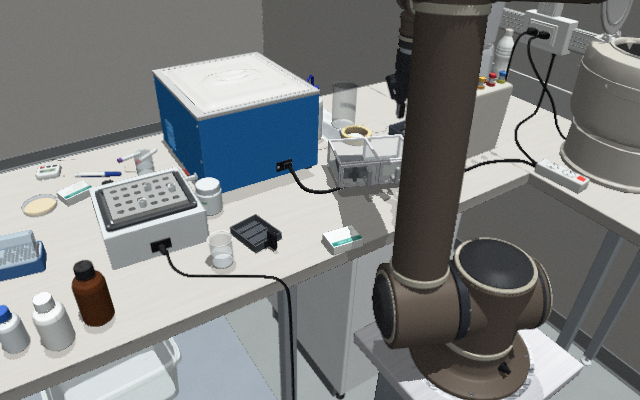

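The wrist view confirms that the left bay holds the tray and the right bay has only paper. The right handle's top is near (322,198) and the left one's near (361,129).

Run:
```python
from h import *
d=np.load("w1.npy",allow_pickle=True).item()
cv2.imwrite("pics/z4.png",cv2.resize(d["img"][60:300,300:570],None,fx=2.5,fy=2.5,interpolation=2))
z=lambda a,b:(300+(a+.5)/5-.5,110+(b+.5)/5-.5)
cv2.imwrite("pics/z5.png",cv2.resize(d["img"][110:220,300:400],None,fx=5,fy=5,interpolation=2))
P=onz(d,[(322,198),(361,129)],.089);print(P.round(4),[cab(p) for p in P])
P=onz(d,[(441,79),(561,159)],.091);print(P.round(4),[cab(p) for p in P])
print(st()[:2])
```

```text
[[ 0.471  -0.2184  0.089 ]
 [ 0.4969 -0.1492  0.089 ]] [array([-0.04035274, -0.03595026]), array([-0.04062043,  0.03793813])]
[[ 0.5589 -0.0965  0.091 ]
 [ 0.6912 -0.1474  0.091 ]] [array([-0.00129135,  0.10910999]), array([0.14048755, 0.10828793])]
(array([ 0.468554  , -0.216198  ,  0.20267592]), np.float64(98.07550530789312))
```

View pics/z5.png

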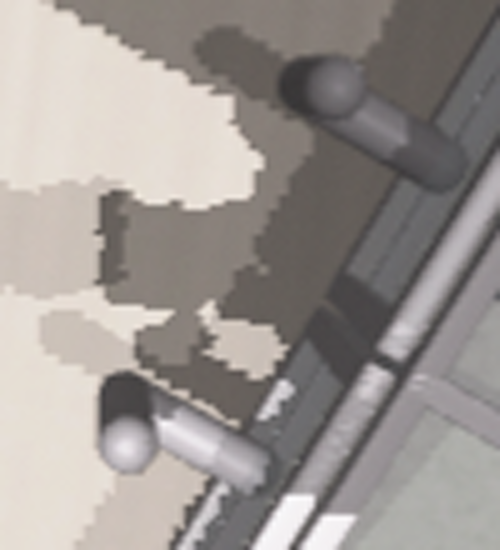

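View pics/z4.png

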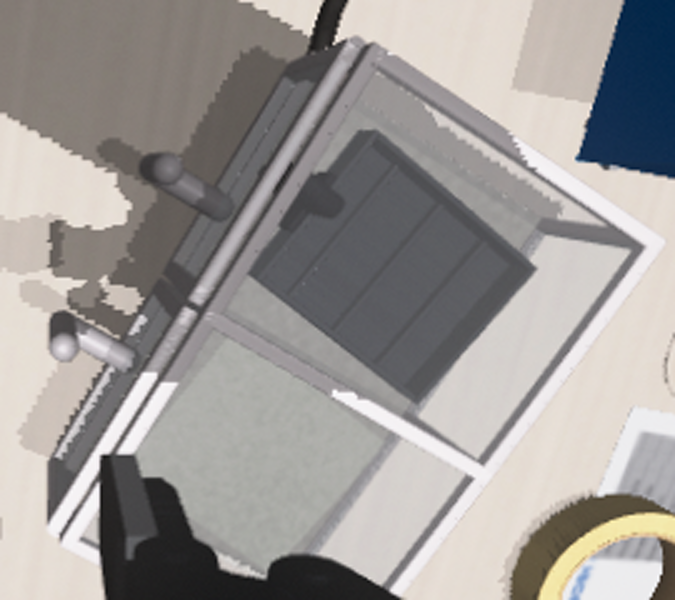

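Run:
```python
from h import *
d=np.load("w1.npy",allow_pickle=True).item()
P=onz(d,[(325.4,198.3),(366.8,126.8)],.089);print(P.round(4),[cab(p) for p in P])
P=onz(d,[(437.5,76.5),(562.5,157.5)],.091);print(P.round(4),[cab(p) for p in P])
plan([.472,-.2205,.05],97.7,5)
```

```text
[[ 0.4743 -0.2182  0.089 ]
 [ 0.5018 -0.1465  0.089 ]] [array([-0.03733333, -0.03462716]), array([-0.03699537,  0.04218528])]
[[ 0.5553 -0.0949  0.091 ]
 [ 0.6922 -0.1458  0.091 ]] [array([-0.00515306,  0.10929366]), array([0.14086815, 0.11014528])]
N 5 dist 0.1528 dyaw -0.38 turn/row 0.0013
[-0.0009, 0.0006, 0.0305]
[-0.0009, 0.0006, 0.0305]
[-0.0009, 0.0006, 0.0305]
[-0.0009, 0.0006, 0.0305]
[-0.0009, 0.0006, 0.0305]
```

Run:
```python
from h import *
plan([.473,-.219,.055],97.7,4)
```

```text
N 4 dist 0.1478 dyaw -0.38 turn/row 0.0016
[-0.0008, 0.001, 0.0369]
[-0.0008, 0.001, 0.0369]
[-0.0008, 0.001, 0.0369]
[-0.0008, 0.001, 0.0369]
```

>>> move_arm(commands=[[[-0.0015, 0.002, 0.035], 0, 0.74], [[-0.0015, 0.002, 0.035], 0, 0.74], [[0, 0, 0.026], 0, 0.74], [[0, 0, 0], 0, 0.74]])

```text
t: 2.2
tcp_pos: [0.47, -0.2183, 0.1035]
orientation: [[-0.139, 0.99, -0.006], [0.99, 0.139, 0.003], [0.003, -0.006, -1.0]]
contact_force: [-0.4, 0.3, -0.7]
opening: 0.258
```

Run:
```python
from h import *
d=arm.snapshot("wrist"); cv2.imwrite("pics/w2.png",d["img"])
np.save("w2.npy",d,allow_pickle=True)
print(st()[:2])
```

```text
(array([ 0.47134148, -0.21877164,  0.10590888]), np.float64(97.9987583643528))
```

View pics/w2.png

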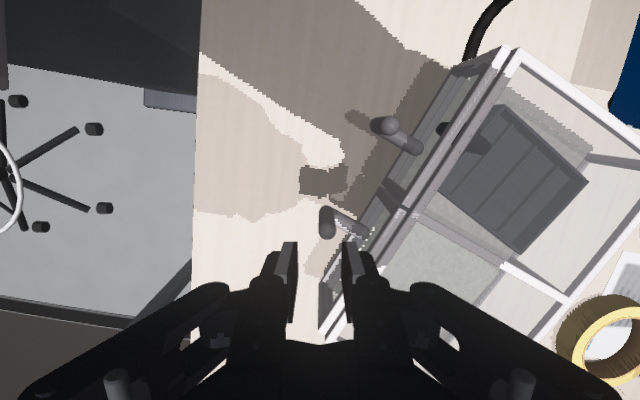

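The handle's post now shows at (327,212) to (327,233), and the finger gap is centred at column 320. They're lined up across the jaws.

Run:
```python
from h import *
d=np.load("w2.npy",allow_pickle=True).item()
P=onz(d,[(327,231),(390.5,126)],.089);print(P.round(4),[cab(p) for p in P])
plan([.473,-.2205,.056],97.7,2)
```

```text
[[ 0.474  -0.2181  0.089 ]
 [ 0.5018 -0.1473  0.089 ]] [array([-0.03765915, -0.03460038]), array([-0.03668015,  0.04137083])]
N 2 dist 0.05 dyaw -0.3 turn/row 0.0026
[-0.001, 0.0007, 0.025]
[-0.001, 0.0007, 0.025]
```

>>> move_arm(commands=[[[0, 0.0015, 0.025], 0, 0.76], [[0, 0.001, 0.023], 0, 0.78], [[0, 0, 0.002], 0, 0.8], [[0, 0, 0], 0, 0.82]])

```text
t: 2.65
tcp_pos: [0.476, -0.2187, 0.0584]
orientation: [[-0.141, 0.99, 0.001], [0.99, 0.141, -0.0], [-0.001, 0.001, -1.0]]
contact_force: [0.2, 0.2, -0.2]
opening: 0.182
```

Run:
```python
from h import *
d=arm.snapshot("wrist"); cv2.imwrite("pics/w3.png",d["img"])
p,y,s=st();print(p,y,s["contact_force"],s["opening"])
# arc rows: handle relative hinge in cab
r=np.array([-.038,.0705])
c,s_=np.cos(PSI),np.sin(PSI);rw=np.array([c*r[0]-s_*r[1],s_*r[0]+c*r[1]])
for dth in (.1,.15):
    d=np.array([[np.cos(dth)-1,-np.sin(dth)],[np.sin(dth),np.cos(dth)-1]])@rw
    t=np.radians(y);print(dth,np.cos(t)*d[0]+np.sin(t)*d[1],np.sin(t)*d[0]-np.cos(t)*d[1])
```

```text
[ 0.47652457 -0.21887313  0.05885912] 98.09515420142411 [ 0.09356109 -1.01629688  0.03857787] 0.18038139295457378
0.1 -0.00033448679275089373 -0.00799857389265872
0.15 -0.0008010712377528398 -0.011975329288563494
```

View pics/w3.png

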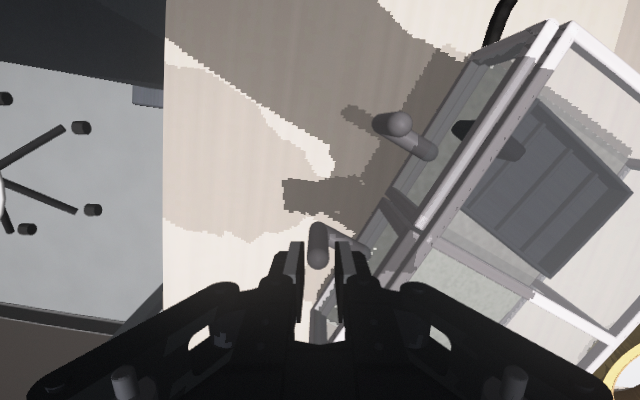

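Run:
```python
from h import *
d=arm.snapshot("wrist")
P=onz(d,[(318,259),(398,124)],.089);print(P.round(4),[cab(p) for p in P])
p,y,s=st();print(p,y)
A=np.array(d["attitude"]);f=200/np.tan(np.radians(d["vertical_fov"])/2)
for z in (.089,.06):
    v=A.T@(np.array([p[0],p[1],z])-np.array(d["xyz"]));a=v[:2]/v[2];a=a*(1+d["k1"]*(a@a));print(z,a*f+[d["cx"],d["cy"]])
```

```text
[[ 0.4747 -0.218   0.089 ]
 [ 0.5012 -0.1473  0.089 ]] [array([-0.03700041, -0.0343459 ]), array([-0.03723955,  0.0411502 ])]
[ 0.47679343 -0.21890694  0.05900673] 98.1044637954578
0.089 [321.75167378 261.04186344]
0.06 [321.25843392 239.65350978]
```

>>> move_arm(commands=[[[-0.0003, -0.008, 0], -0.1, 0.83], [[-0.0008, -0.012, 0], -0.15, 0.83], [[-0.0008, -0.012, 0], -0.15, 0.83], [[-0.0008, -0.012, 0], -0.15, 0.83], [[0, 0, 0], 0, 0.83]])

```text
t: 3.25
tcp_pos: [0.4361, -0.2364, 0.0588]
orientation: [[-0.637, 0.771, 0.002], [0.771, 0.637, -0.001], [-0.003, 0.001, -1.0]]
contact_force: [0.4, -0.1, 1.0]
opening: 0.17
```

Run:
```python
from h import *
d=arm.snapshot("wrist"); cv2.imwrite("pics/w4.png",d["img"])
p,y,s=st();print(p,y,s["contact_force"],s["opening"],cab(p))
```

```text
[ 0.43640363 -0.23613749  0.05845993] 129.39641309789832 [ 0.74639697 -0.19417624 -0.04354159] 0.16771885068140902 [-0.06647572 -0.06481946]
```

View pics/w4.png

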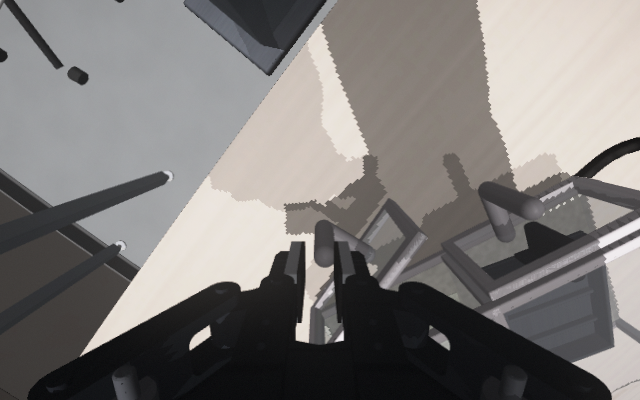

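The door is about 30° open, with the post still between the pads at (323,243). I'll continue the arc.

>>> move_arm(commands=[[[-0.0008, -0.012, 0], -0.15, 0.83], [[-0.0008, -0.012, 0], -0.15, 0.83], [[-0.0008, -0.012, 0], -0.15, 0.83], [[-0.0008, -0.012, 0], -0.15, 0.83], [[-0.0008, -0.012, 0], -0.15, 0.83], [[-0.0008, -0.012, 0], -0.15, 0.83], [[0, 0, 0], 0, 0.83]])

```text
t: 4.0
tcp_pos: [0.4071, -0.2998, 0.0575]
orientation: [[-1.0, -0.017, 0.001], [-0.017, 1.0, -0.001], [-0.001, -0.001, -1.0]]
contact_force: [-0.0, 0.5, -0.7]
opening: 0.17
```

Run:
```python
from h import *
d=arm.snapshot("wrist"); cv2.imwrite("pics/w5.png",d["img"])
d=arm.snapshot("top"); cv2.imwrite("pics/t5.png",cv2.resize(d["img"][120:280,330:650],None,fx=2.5,fy=2.5))
p,y,s=st();print(p,y,s["contact_force"],s["opening"],cab(p),s["q"])
```

```text
[ 0.40677934 -0.29859057  0.05717719] -179.11367018736368 [ 0.24093409 -0.33839655 -0.34711337] 0.16878638939849963 [-0.07211199 -0.13371227] [-3.62896349e+01  7.39628456e+00 -2.05585304e+01  6.20260762e+01
  1.50108766e-02 -3.71759622e+01]
```

View pics/w5.png

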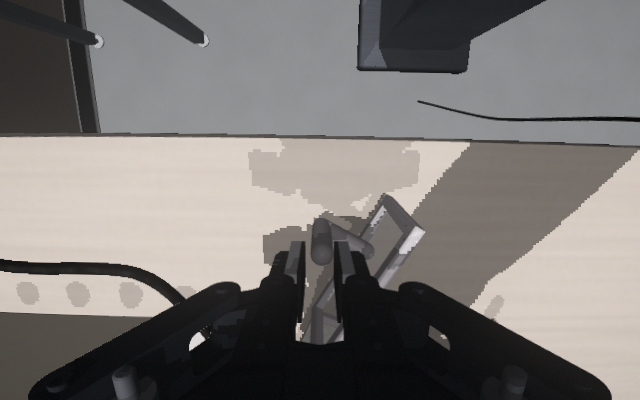

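View pics/t5.png

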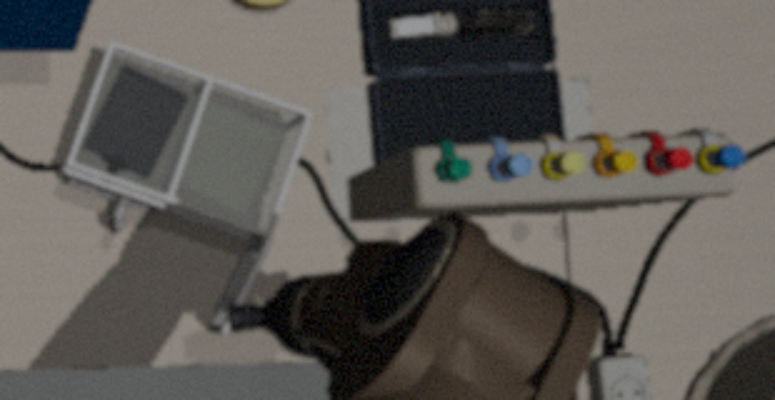

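The door is about 83° open. The post is at (322,243), still between the pads, and the stand lies beyond x=0.50 m. I'll open it a little further.

>>> move_arm(commands=[[[-0.0008, -0.012, 0], -0.15, 0.83], [[-0.0008, -0.012, 0], -0.15, 0.83], [[-0.0003, -0.008, 0], -0.1, 0.83], [[0, 0, 0], 0, 0.76], [[0, 0, -0.02], 0, 0.74], [[0, 0, -0.04], 0, 0.74]])

```text
t: 4.7
tcp_pos: [0.4113, -0.3276, 0.1146]
orientation: [[-0.915, -0.404, -0.005], [-0.404, 0.915, 0.004], [0.003, 0.006, -1.0]]
contact_force: [0.3, 0.0, 0.0]
opening: 0.262
```

Run:
```python
from h import *
d=arm.snapshot("wrist"); cv2.imwrite("pics/w6.png",d["img"]);np.save("w6.npy",d,allow_pickle=True)
p,y,s=st();print(p,y,s["contact_force"],s["opening"],cab(p))
```

```text
[ 0.41442108 -0.33009533  0.12332042] -156.15517341177846 [ 1.69800719 -0.93973294  4.56338576] 0.25946520820596763 [-0.05382743 -0.16048205]
```

View pics/w6.png

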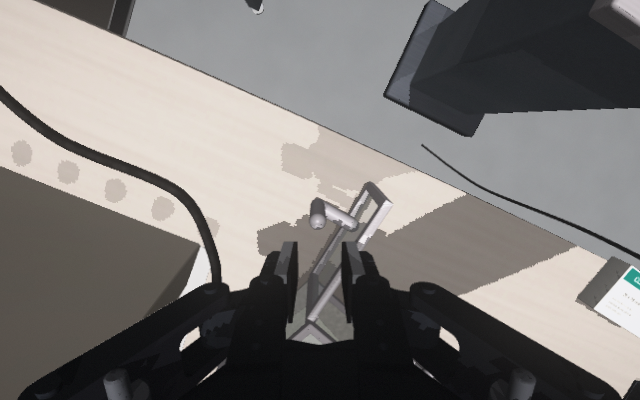

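Run:
```python
from h import *
plan([.445,.1731,.15],191.3,12)
```

```text
N 12 dist 0.5048 dyaw -12.54 turn/row 0.0182
[-0.0193, 0.0373, -0.0022]
[-0.0186, 0.0377, -0.0022]
[-0.0179, 0.038, -0.0022]
[-0.0172, 0.0383, -0.0022]
[-0.0165, 0.0386, -0.0022]
[-0.0158, 0.0389, -0.0022]
[-0.0151, 0.0392, -0.0022]
[-0.0144, 0.0395, -0.0022]
[-0.0136, 0.0397, -0.0022]
[-0.0129, 0.04, -0.0022]
[-0.0122, 0.0402, -0.0022]
[-0.0115, 0.0404, -0.0022]
```

>>> move_arm(commands=[[[0, 0, -0.03], 0, 0.5], [[-0.019, 0.037, 0], 0.018, 0.5], [[-0.0185, 0.0375, 0], 0.018, 0.5], [[-0.018, 0.038, 0], 0.018, 0.5], [[-0.017, 0.038, 0], 0.018, 0.5], [[-0.0165, 0.0385, 0], 0.018, 0.5], [[-0.016, 0.039, 0], 0.018, 0.5], [[-0.015, 0.039, 0], 0.018, 0.5]])

```text
t: 5.55
tcp_pos: [0.4287, -0.0352, 0.1472]
orientation: [[-0.958, -0.285, 0.001], [-0.285, 0.958, 0.0], [-0.001, -0.0, -1.0]]
contact_force: [0.4, -0.7, -0.3]
opening: 0.501
```

>>> move_arm(commands=[[[-0.0145, 0.0395, 0], 0.018, 0.5], [[-0.0135, 0.04, 0], 0.018, 0.5], [[-0.013, 0.04, 0], 0.018, 0.5], [[-0.012, 0.04, 0], 0.018, 0.5], [[-0.0115, 0.04, 0], 0.018, 0.5], [[0, 0, 0], 0, 0.5], [[0, 0, 0], 0, 0.5]])

```text
t: 6.25
tcp_pos: [0.4396, 0.1731, 0.1467]
orientation: [[-0.979, -0.203, -0.0], [-0.203, 0.979, -0.0], [0.0, -0.0, -1.0]]
contact_force: [-0.0, -1.2, -0.0]
opening: 0.495
```

Run:
```python
from h import *
d=arm.snapshot("wrist"); cv2.imwrite("pics/w7.png",d["img"]);np.save("w7.npy",d,allow_pickle=True)
d=arm.snapshot("top"); cv2.imwrite("pics/t7.png",cv2.convertScaleAbs(cv2.resize(d["img"][120:280,330:650],None,fx=2.5,fy=2.5),alpha=1.6))
p,y,s=st();print(p,y,s["contact_force"],s["opening"],cab(p))
```

```text
[0.43990165 0.17159093 0.14690949] -168.3625743495533 [ 0.67952784 -0.83502905 -0.02353792] 0.4994441531325621 [-0.20732526  0.31782411]
```

View pics/w7.png

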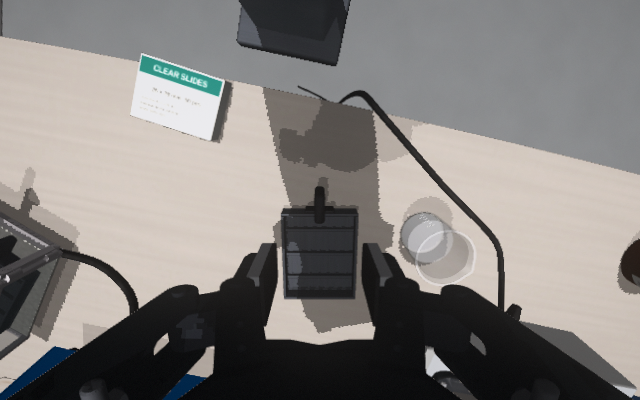

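View pics/t7.png

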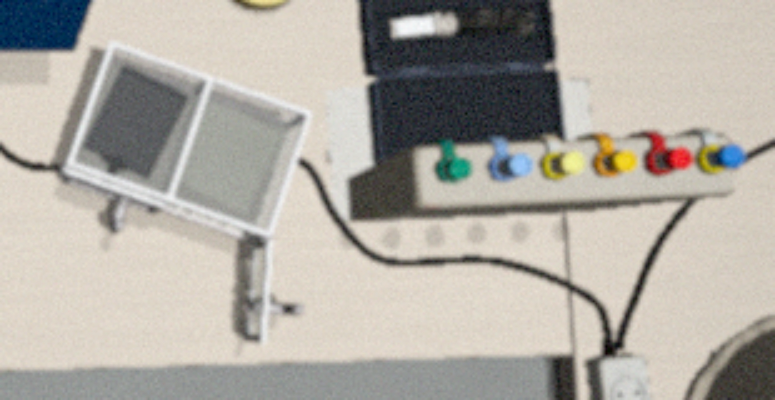

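The right door stands about 105–110° open, with its handle post near (290,308) in the crop. In the wrist view the waiting tray's pan spans (282–358, 209–298) and its grip runs (320, 187–221).

Run:
```python
from h import *
d=np.load("w7.npy",allow_pickle=True).item()
cv2.imwrite("pics/z7.png",cv2.resize(d["img"][170:310,265:375],None,fx=5,fy=5,interpolation=2))
T=onz(d,[(282,208.5),(358,209),(355,298),(285,298)],.02)
print(T.round(4),[np.linalg.norm(T[i]-T[(i+1)%4]).round(4) for i in range(4)])
fm=(T[0]+T[1])/2;bm=(T[2]+T[3])/2;v=bm-fm;print(np.degrees(np.arctan2(v[1],v[0])),(fm+bm)/2)
v=T[0]-T[1];print(np.degrees(np.arctan2(v[1],v[0])))
```

```text
[[0.464  0.1404 0.02  ]
 [0.4488 0.2165 0.02  ]
 [0.55   0.2379 0.02  ]
 [0.5658 0.1614 0.02  ]] [np.float64(0.0776), np.float64(0.1034), np.float64(0.0781), np.float64(0.104)]
11.773977267684405 [0.50714826 0.18904708 0.02      ]
-78.66986736476474
```

View pics/z7.png

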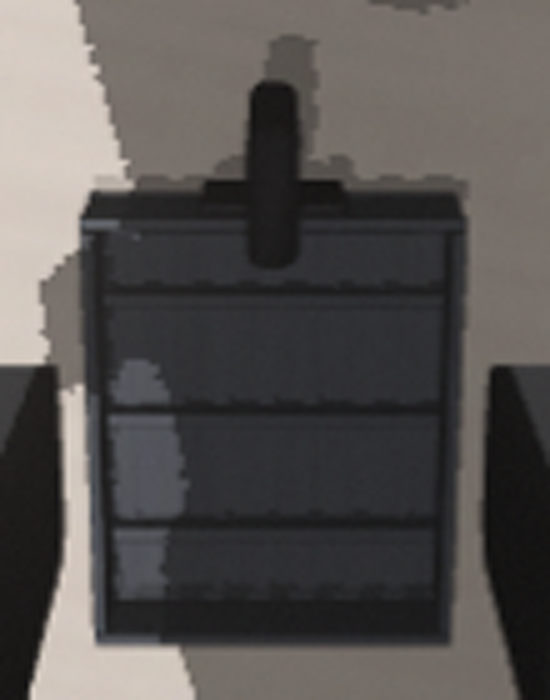

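Run:
```python
from h import *
d=np.load("w7.npy",allow_pickle=True).item()
z=lambda a,b:(265+(a+.5)/5-.5,170+(b+.5)/5-.5)
T=onz(d,[z(83,224),z(466,224),z(449,640),z(97,640)],.02)
print(T.round(4),[np.linalg.norm(T[i]-T[(i+1)%4]).round(4) for i in range(4)])
m=T.mean(0);v=(T[2]+T[3]-T[0]-T[1]);a=np.arctan2(v[1],v[0]);print(np.degrees(a),m, "grip",m[:2]-.064*np.array([np.cos(a),np.sin(a)]))
G=onz(d,[z(272,85),z(272,265)],.048);print(G,np.linalg.norm(G[0]-G[1]),G.mean(0))
```

```text
[[0.4704 0.1407 0.02  ]
 [0.4544 0.2177 0.02  ]
 [0.5496 0.2371 0.02  ]
 [0.5656 0.1602 0.02  ]] [np.float64(0.0786), np.float64(0.0972), np.float64(0.0786), np.float64(0.0971)]
11.55481048478013 [0.50999608 0.18891736 0.02      ] grip [0.44729314 0.17609782]
[[0.42824844 0.17156288 0.048     ]
 [0.46191284 0.17855068 0.048     ]] 0.03438199235161909 [0.44508064 0.17505678 0.048     ]
```

Run:
```python
from h import *
plan([.445,.1745,.012],191.5,4)
```

```text
N 4 dist 0.135 dyaw -0.14 turn/row 0.0006
[-0.0014, 0.0005, 0.0337]
[-0.0014, 0.0005, 0.0337]
[-0.0014, 0.0005, 0.0337]
[-0.0014, 0.0005, 0.0337]
```

>>> move_arm(commands=[[[-0.003, 0.001, 0.035], 0, 0.6], [[-0.0026, 0.001, 0.035], 0, 0.6], [[0, 0, 0.035], 0, 0.6], [[0, 0, 0.02], 0, 0.6], [[0, 0, 0.01], 0, 0.6], [[0, 0, 0], 0, 0.6]])

```text
t: 6.95
tcp_pos: [0.4446, 0.1738, 0.011]
orientation: [[-0.98, -0.201, -0.002], [-0.201, 0.98, -0.001], [0.002, -0.0, -1.0]]
contact_force: [0.2, -0.2, -0.0]
opening: 0.401
```

Run:
```python
from h import *
d=arm.snapshot("wrist"); cv2.imwrite("pics/w8.png",d["img"])
d=arm.snapshot("scene"); cv2.imwrite("pics/s8.png",cv2.resize(d["img"][180:270,190:310],None,fx=5,fy=5))
p,y,s=st();print(p,y,s["contact_force"],s["opening"])
```

```text
[0.44614518 0.17479193 0.01296363] -168.3330615269212 [ 0.97952777  0.47070146 -0.35110845] 0.39889047777783126
```

View pics/w8.png

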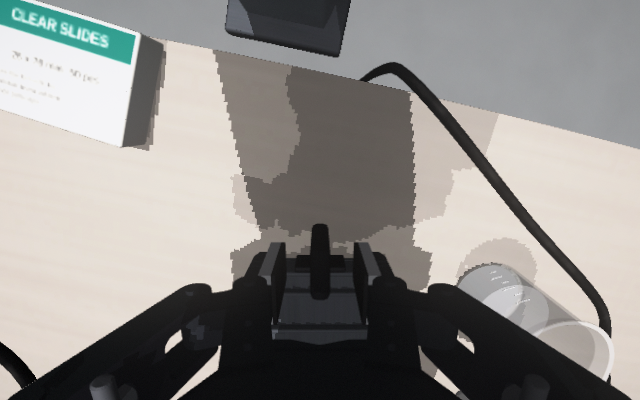

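View pics/s8.png

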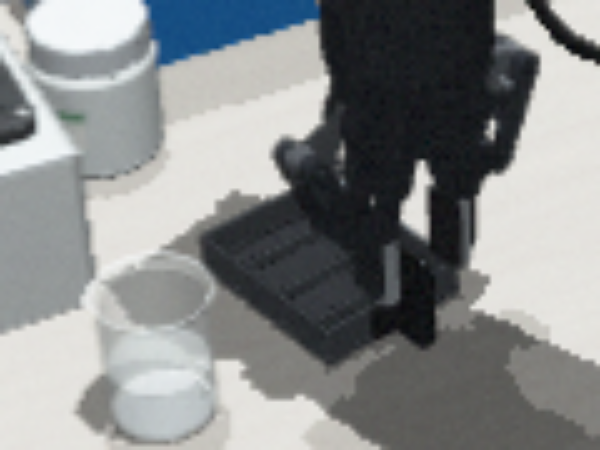

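The grip plate is centred between the pads at column 320, and the beaker is well clear. I'll close and lift slightly.

>>> move_arm(commands=[[[0, 0, 0], 0, 1], [[0, 0, 0], 0, 1], [[0, 0, 0], 0, 1], [[0, 0, 0], 0, 1], [[0, 0, -0.015], 0, 1], [[0, 0, -0.03], 0, 1], [[0, 0, -0.03], 0, 1], [[0, 0, 0], 0, 1]])

```text
t: 7.85
tcp_pos: [0.4479, 0.1762, 0.0912]
orientation: [[-0.979, -0.204, 0.007], [-0.204, 0.979, 0.003], [-0.007, 0.001, -1.0]]
contact_force: [0.5, 0.7, -1.1]
opening: 0.09
```

Run:
```python
from h import *
d=arm.snapshot("wrist"); cv2.imwrite("pics/w9.png",d["img"]);np.save("w9.npy",d,allow_pickle=True)
d=arm.snapshot("scene"); cv2.imwrite("pics/s9.png",cv2.resize(d["img"][150:270,190:310],None,fx=5,fy=5))
p,y,s=st();print(p,y,s["contact_force"],s["moment"],s["opening"])
```

```text
[0.44591185 0.1754166  0.08749724] -168.23494128049452 [ 0.61042477 -0.27357207 -2.174547  ] [ 0.00980749  0.12127059 -0.0507157 ] 0.0877462549690481
```

View pics/w9.png

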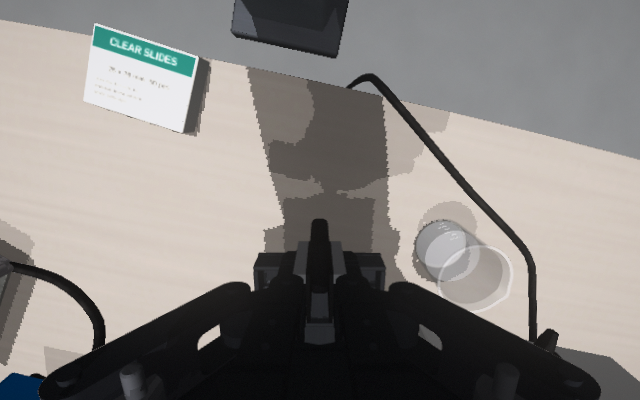

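View pics/s9.png

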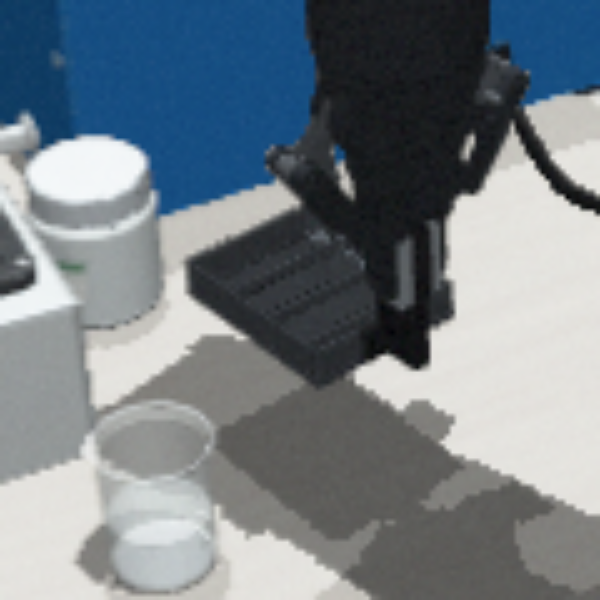

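Run:
```python
from h import *
d=arm.snapshot("top")
im=cv2.convertScaleAbs(d["img"][125:265,345:465],alpha=1.6)
cv2.imwrite("pics/z10.png",cv2.resize(im,None,fx=5,fy=5,interpolation=2))
np.save("t10.npy",d,allow_pickle=True)
z=lambda a,b:(340+(a+.5)/5-.5,120+(b+.5)/5-.5)
for n,q in dict(BL=(172,86),BR=(573,226),FR=(493,480),FL=(82,340),MF=(290,405),MB=(370,160)).items():
    print(n,cab(onz(d,[z(*q)],.091)[0]).round(4))
```

```text
BL [0.1408 0.1105]
BR [ 0.1397 -0.1102]
FR [ 0.     -0.1115]
FL [-0.0011  0.1118]
MF [ 0.0023 -0.0004]
MB [0.1377 0.0006]
```

View pics/z10.png

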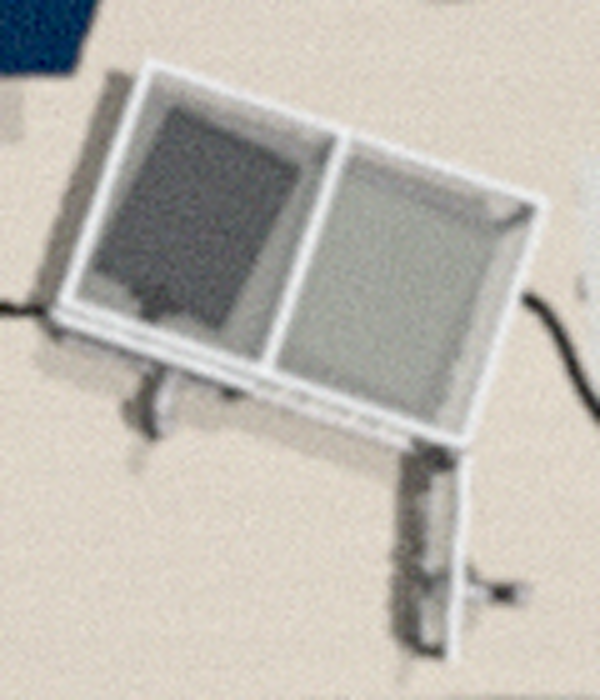

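The tray is held and looks level. In this frame the cabinet outline agrees with its given sizes to 1–2 mm, which supports the bay position. I'll plan the carry.

Run:
```python
from h import *
p,y,s=st();t=w(-.145,-.0535);print(t,p)
plan([*t,.14],159.3,11)
```

```text
[ 0.36694971 -0.1977924 ] [0.44509204 0.17509574 0.0864407 ]
N 11 dist 0.3847 dyaw -32.46 turn/row 0.0515
[0.0139, -0.0317, -0.0049]
[0.0122, -0.0324, -0.0049]
[0.0105, -0.033, -0.0049]
[0.0088, -0.0335, -0.0049]
[0.0071, -0.0339, -0.0049]
[0.0053, -0.0342, -0.0049]
[0.0036, -0.0345, -0.0049]
[0.0018, -0.0346, -0.0049]
[-0.0, -0.0346, -0.0049]
[-0.0018, -0.0346, -0.0049]
[-0.0036, -0.0345, -0.0049]
```

>>> move_arm(commands=[[[0, 0, -0.03], 0, 1], [[0.014, -0.0315, -0.025], 0.05, 1], [[0.012, -0.0325, 0], 0.05, 1], [[0.0105, -0.033, 0], 0.05, 1], [[0.009, -0.0335, 0], 0.05, 1], [[0.007, -0.034, 0], 0.05, 1], [[0.0055, -0.034, 0], 0.05, 1], [[0.0035, -0.0345, 0], 0.05, 1]])

```text
t: 8.8
tcp_pos: [0.3952, -0.0632, 0.1404]
orientation: [[-0.989, 0.146, -0.002], [0.146, 0.989, 0.0], [0.002, 0.0, -1.0]]
contact_force: [0.8, -1.1, -1.3]
opening: 0.087
```

>>> move_arm(commands=[[[0.002, -0.0345, 0], 0.05, 1], [[0, -0.0345, 0], 0.055, 1], [[-0.002, -0.0345, 0], 0.055, 1], [[-0.0035, -0.0345, 0], 0.055, 1], [[0, 0, 0], 0, 1], [[0, 0, 0], 0, 1]])

```text
t: 9.4
tcp_pos: [0.3684, -0.1978, 0.1405]
orientation: [[-0.935, 0.354, -0.002], [0.354, 0.935, 0.002], [0.003, 0.001, -1.0]]
contact_force: [-1.1, -0.3, -1.9]
opening: 0.087
```

Run:
```python
from h import *
d=arm.snapshot("wrist"); cv2.imwrite("pics/w11.png",d["img"]);np.save("w11.npy",d,allow_pickle=True)
d=arm.snapshot("scene"); cv2.imwrite("pics/s11.png",d["img"])
p,y,s=st();print(p,y,s["contact_force"],s["opening"],cab(p))
plan([*w(-.145,-.0535),.038],159.3,4)
```

```text
[ 0.36894741 -0.19696991  0.14102563] 159.42715142430268 [ 0.06456663 -0.04244294 -1.14124375] 0.08950606386777425 [-0.143422   -0.05202446]
N 4 dist 0.103 dyaw -0.13 turn/row 0.0006
[0.0004, -0.0004, 0.0258]
[0.0004, -0.0004, 0.0258]
[0.0004, -0.0004, 0.0258]
[0.0004, -0.0004, 0.0258]
```

View pics/w11.png

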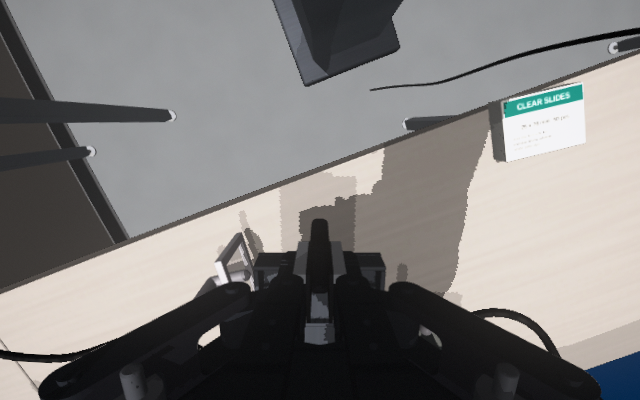

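View pics/s11.png

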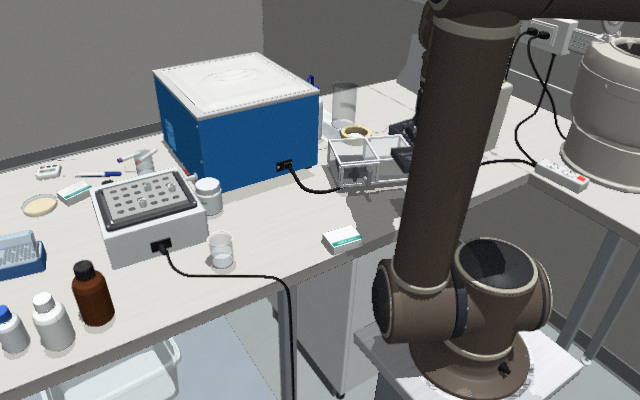

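>>> move_arm(commands=[[[0.0005, -0.0005, 0.026], 0, 1], [[0.0005, -0.0005, 0.026], 0, 1], [[0.0005, -0.0005, 0.026], 0, 1], [[0, 0, 0.024], 0, 1], [[0, 0, 0], 0, 1]])

```text
t: 10.0
tcp_pos: [0.3653, -0.1962, 0.0369]
orientation: [[-0.937, 0.35, -0.005], [0.35, 0.937, 0.003], [0.006, 0.001, -1.0]]
contact_force: [-0.8, -1.2, -2.5]
opening: 0.09
```

Run:
```python
from h import *
d=arm.snapshot("scene"); cv2.imwrite("pics/s12.png",cv2.resize(d["img"][120:210,310:430],None,fx=6,fy=6,interpolation=2))
d=arm.snapshot("top"); cv2.imwrite("pics/t12.png",cv2.convertScaleAbs(cv2.resize(d["img"][120:270,330:480],None,fx=4,fy=4,interpolation=2),alpha=1.6))
p,y,s=st();print(p,y,s["contact_force"],s["opening"],cab(p))
```

```text
[ 0.36741837 -0.1976702   0.04006969] 159.49302918140293 [ 1.58424602 -0.67308613 -1.13366558] 0.08794288398897036 [-0.14460479 -0.05322003]
```

View pics/s12.png

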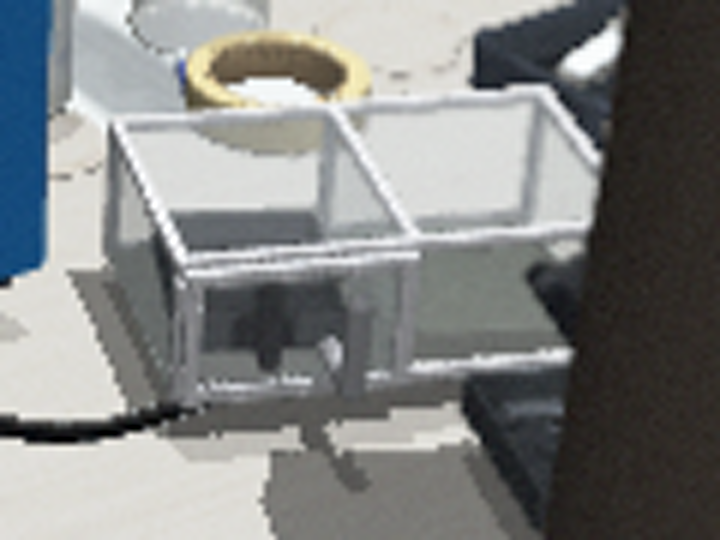

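View pics/t12.png

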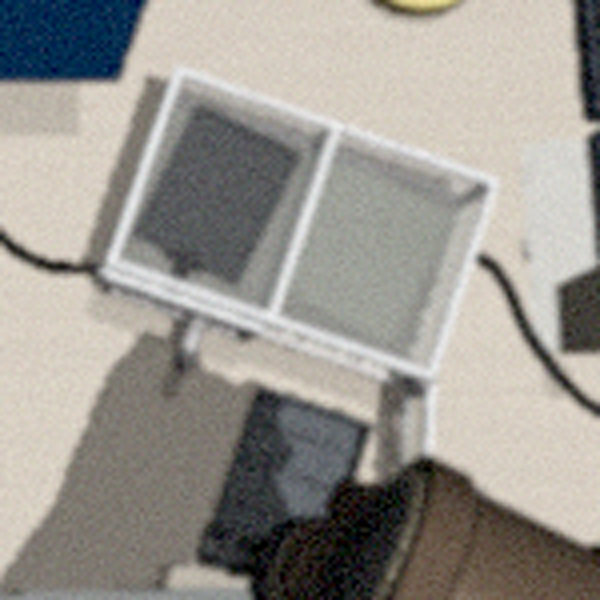

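The tray is lined up in front of the open right bay, with its back corners at (265,392) and (370,425) in the crop. I'll check its offset and height against the bay.

Run:
```python
from h import *
d=arm.snapshot("top");s=arm.snapshot("scene")
z=lambda a,b:(330+(a+.5)/4-.5,120+(b+.5)/4-.5)
zs=lambda a,b:(310+(a+.5)/6-.5,120+(b+.5)/6-.5)
for q in ((263,390),(371,424),(198,557)): print(cab(onz(d,[z(*q)],.047)[0]))
X,e=tri(d,z(263,390),s,zs(467,381));print(X,e,cab(X))
```

```text
[-0.03518078 -0.01493014]
[-0.0329653  -0.09039036]
[-0.15464252 -0.00930773]
[ 0.48506202 -0.20102898  0.03596888] 0.0037116514963617736 [-0.0333685  -0.01477791]
```

>>> move_arm(commands=[[[-0.01, 0.001, -0.003], 0, 1], [[-0.015, 0, 0], 0, 1], [[-0.015, 0, 0], 0, 1], [[-0.015, 0, 0], 0, 1], [[0, 0, 0], 0, 1]])

```text
t: 10.7
tcp_pos: [0.4218, -0.2181, 0.0428]
orientation: [[-0.936, 0.352, 0.001], [0.352, 0.936, -0.0], [-0.001, -0.0, -1.0]]
contact_force: [-0.8, -0.3, -2.0]
opening: 0.088
```

Run:
```python
from h import *
d=arm.snapshot("scene"); cv2.imwrite("pics/s13.png",cv2.resize(d["img"][120:210,310:430],None,fx=6,fy=6,interpolation=2))
d=arm.snapshot("top"); cv2.imwrite("pics/t13.png",cv2.convertScaleAbs(cv2.resize(d["img"][120:270,330:480],None,fx=4,fy=4,interpolation=2),alpha=1.6))
p,y,s=st();print(p,y,s["contact_force"],s["opening"],cab(p))
```

```text
[ 0.41941549 -0.21706584  0.0423954 ] 159.39032027441482 [ 0.04573705 -0.42863992 -1.09278758] 0.08938612889247816 [-0.08910853 -0.05298389]
```

View pics/s13.png

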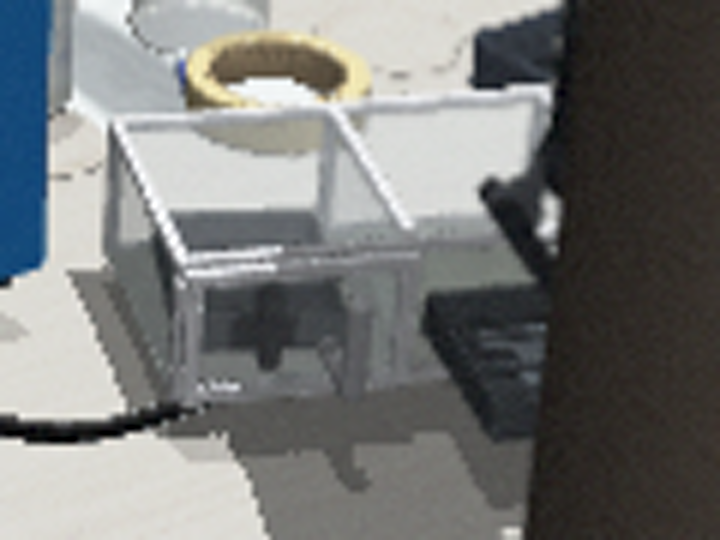

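View pics/t13.png

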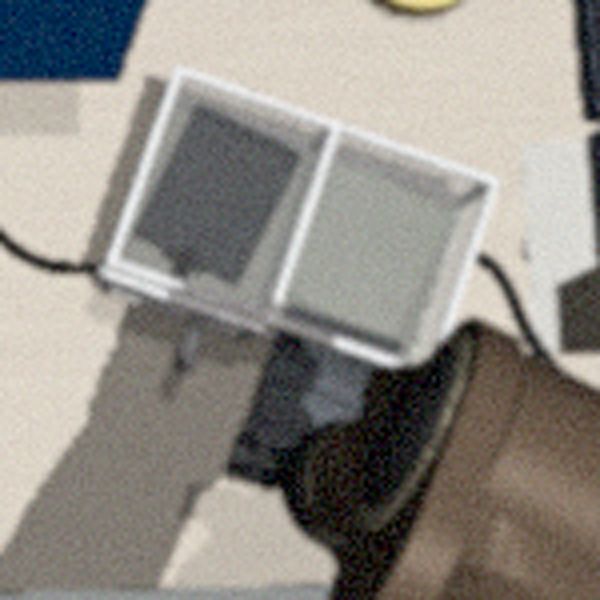

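The pan has entered under the roof and sits clear of the middle wall, with no contact force. I'll continue in, then lower.

>>> move_arm(commands=[[[-0.02, 0.0005, 0], 0, 1], [[-0.02, 0.0005, 0], 0, 1], [[-0.018, 0, 0], 0, 1], [[-0.012, 0, 0], 0, 1], [[0, 0, 0.003], 0, 1], [[0, 0, 0.003], 0, 1], [[0, 0, 0], 0, 1]])

```text
t: 11.5
tcp_pos: [0.4837, -0.2402, 0.0361]
orientation: [[-0.936, 0.352, -0.002], [0.352, 0.936, 0.001], [0.002, 0.0, -1.0]]
contact_force: [0.1, 0.6, -1.8]
opening: 0.089
```

Run:
```python
from h import *
d=arm.snapshot("scene"); cv2.imwrite("pics/s14.png",cv2.resize(d["img"][110:210,310:430],None,fx=6,fy=6,interpolation=2))
d=arm.snapshot("top"); cv2.imwrite("pics/t14.png",cv2.convertScaleAbs(cv2.resize(d["img"][120:270,330:480],None,fx=4,fy=4,interpolation=2),alpha=1.6))
d=arm.snapshot("wrist"); cv2.imwrite("pics/w14.png",d["img"])
p,y,s=st();print(p,y,s["contact_force"],s["opening"],cab(p))
```

```text
[ 0.48451128 -0.24053731  0.03696418] 159.38096319210712 [ 0.39013598 -0.32206291 -1.55711278] 0.08580336802736374 [-0.01991848 -0.05193041]
```

View pics/s14.png

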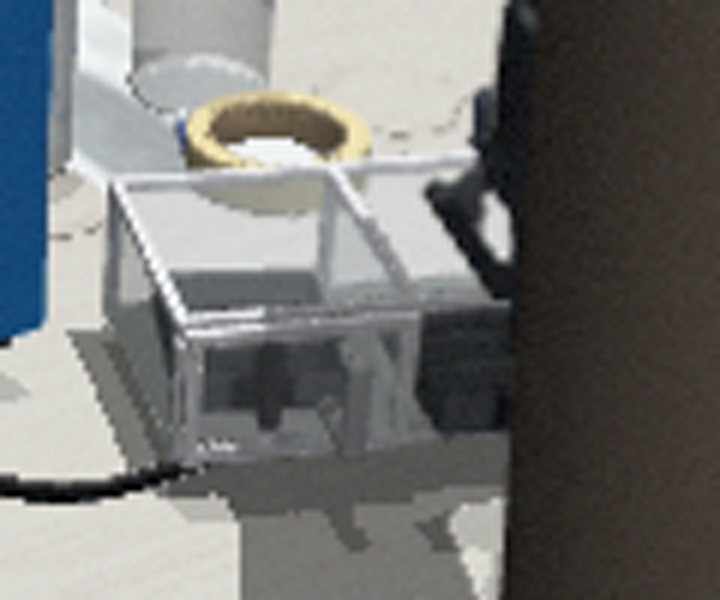

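View pics/t14.png

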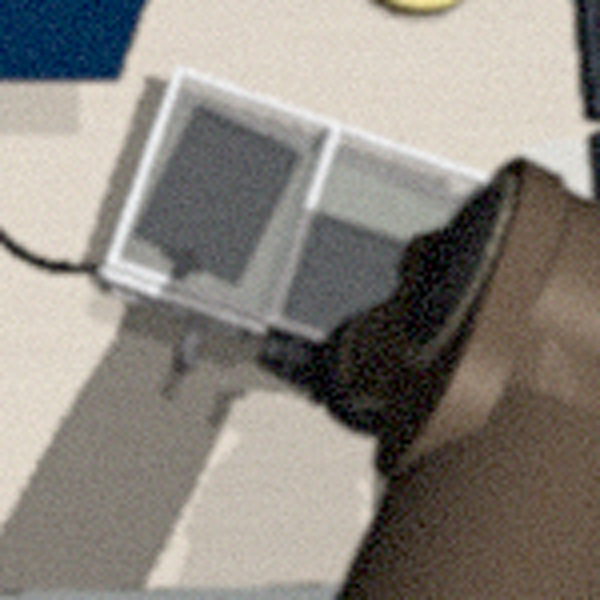

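View pics/w14.png

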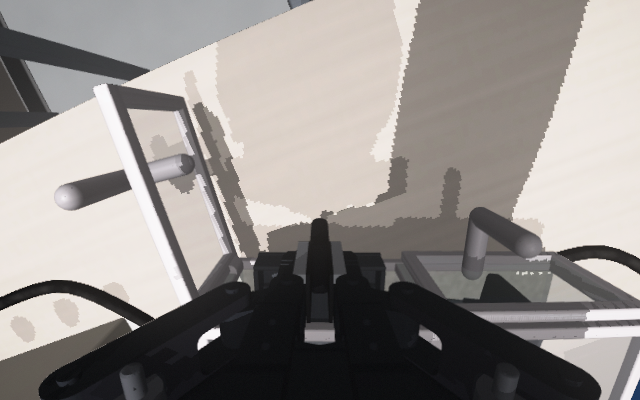

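>>> move_arm(commands=[[[0, 0, 0.002], 0, 1], [[0, 0, 0.0015], 0, 1], [[0, 0, 0], 0, 1]])

```text
t: 11.95
tcp_pos: [0.4851, -0.2408, 0.0335]
orientation: [[-0.936, 0.352, 0.0], [0.352, 0.936, -0.0], [-0.0, -0.0, -1.0]]
contact_force: [-0.8, 0.9, 0.5]
opening: 0.092
```

Run:
```python
from h import *
p,y,s=st();print(p,y,s["contact_force"],s["opening"],cab(p))
```

```text
[ 0.48508008 -0.24075427  0.03354418] 159.38523100985734 [-0.77831056  0.91746838  0.45874688] 0.09186250484789343 [-0.01930972 -0.05193231]
```

>>> move_arm(commands=[[[0, 0, 0], 0, 0.7], [[0, 0, 0], 0, 0.7], [[0.012, 0, 0], 0, 0.7], [[0.02, 0, 0], 0, 0.8], [[0, 0, -0.01], 0, 1], [[0, 0, 0], 0, 1], [[0, 0, 0], 0, 1]])

```text
t: 12.65
tcp_pos: [0.4562, -0.23, 0.0442]
orientation: [[-0.936, 0.352, 0.002], [0.352, 0.936, -0.001], [-0.002, -0.0, -1.0]]
contact_force: [0.3, -0.2, -0.6]
opening: -0.0
```

Run:
```python
from h import *
d=arm.snapshot("scene"); cv2.imwrite("pics/s15.png",cv2.resize(d["img"][110:210,310:430],None,fx=6,fy=6,interpolation=2))
d=arm.snapshot("wrist"); cv2.imwrite("pics/w15.png",d["img"])
p,y,s=st();print(p,y,s["contact_force"],s["opening"],cab(p))
```

```text
[ 0.45575599 -0.22975642  0.04355099] 159.38727076261978 [ 0.41799058  0.17841763 -0.08170223] 0.004227037482447372 [-0.05062822 -0.05200977]
```

View pics/s15.png

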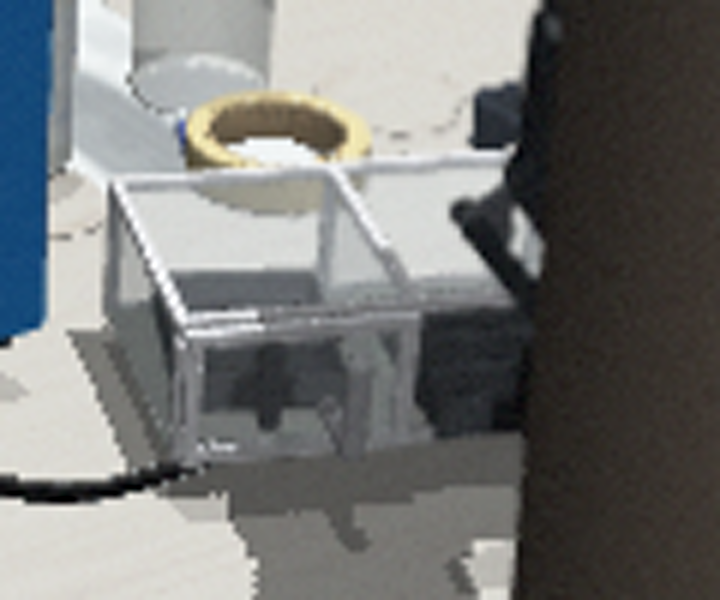

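View pics/w15.png

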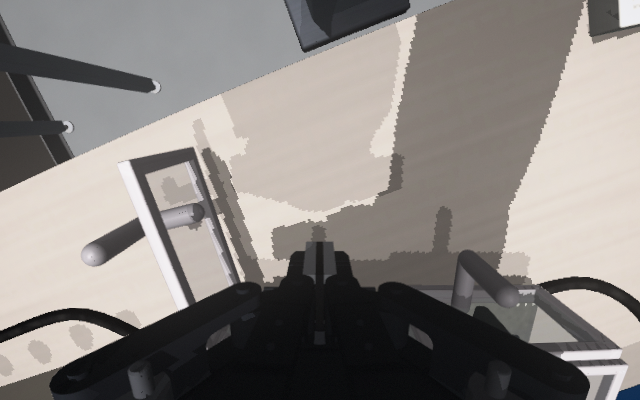

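>>> move_arm(commands=[[[0, 0.0005, 0.011], 0, 1], [[-0.01, 0.0005, 0], 0, 1], [[-0.01, 0.0005, 0], 0, 1], [[-0.01, 0, 0], 0, 1], [[-0.005, 0, 0], 0, 1], [[0, 0, 0], 0, 1]])

```text
t: 13.35
tcp_pos: [0.4896, -0.2409, 0.0323]
orientation: [[-0.936, 0.352, 0.0], [0.352, 0.936, -0.0], [-0.001, -0.0, -1.0]]
contact_force: [-0.2, 0.2, -0.2]
opening: -0.006
```

Run:
```python
from h import *
d=arm.snapshot("top"); cv2.imwrite("pics/t16.png",cv2.convertScaleAbs(cv2.resize(d["img"][130:250,340:460],None,fx=5,fy=5,interpolation=2),alpha=1.6))
p,y,s=st();print(p,y,s["contact_force"],s["opening"],cab(p))
```

```text
[ 0.4890635  -0.24062006  0.03234786] 159.39167934089943 [-0.20392561  0.61951567 -0.0029731 ] 0.00220496050511384 [-0.01563089 -0.05039873]
```

View pics/t16.png

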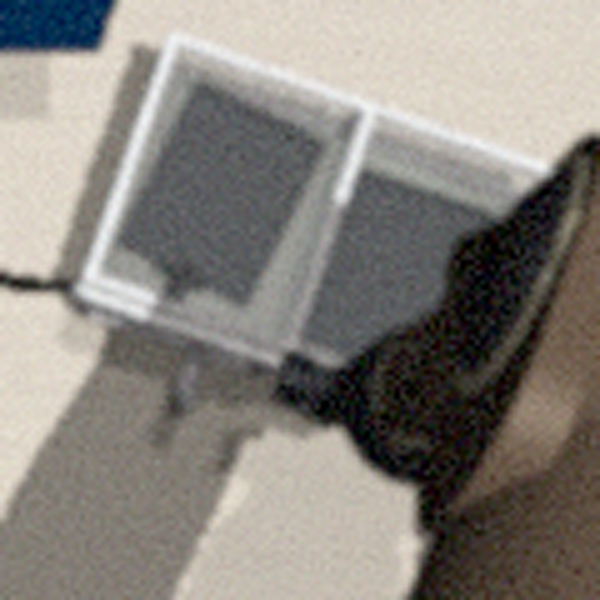

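The tray is sliding in straight. Its back edge is near (350,172)–(500,210), roughly 10 mm short of the stored tray's depth. I'll push on in small steps and watch the force.

>>> move_arm(commands=[[[-0.002, 0, 0], 0, 1], [[-0.002, 0, 0], 0, 1], [[0, 0, 0], 0, 1]])

```text
t: 13.7
tcp_pos: [0.4923, -0.2419, 0.0325]
orientation: [[-0.936, 0.352, 0.0], [0.352, 0.936, -0.0], [-0.0, -0.0, -1.0]]
contact_force: [1.0, -0.0, 0.6]
opening: 0.002
```

Run:
```python
from h import *
p,y,s=st();print(p,y,s["contact_force"],s["opening"],cab(p))
```

```text
[ 0.49225116 -0.24186521  0.0325036 ] 159.38297228944893 [ 1.03311929 -0.03757434  0.63808164] 0.0016385023547001783 [-0.01220888 -0.05043673]
```

>>> move_arm(commands=[[[-0.0015, 0, 0], 0, 1], [[0, 0, 0], 0, 1]])

```text
t: 13.9
tcp_pos: [0.4936, -0.2424, 0.0325]
orientation: [[-0.936, 0.352, -0.0], [0.352, 0.936, -0.0], [0.0, -0.0, -1.0]]
contact_force: [-1.2, -0.4, 0.2]
opening: 0.001
```

Run:
```python
from h import *
p,y,s=st();print(p,y,s["contact_force"],s["opening"],cab(p))
```

```text
[ 0.49356653 -0.24235813  0.03248436] 159.3834802565387 [-1.1893862  -0.35921824  0.19551259] 0.001295316552685706 [-0.01080419 -0.05043289]
```

>>> move_arm(commands=[[[-0.001, 0, 0], 0, 1], [[0, 0, 0], 0, 1]])

```text
t: 14.1
tcp_pos: [0.4945, -0.2427, 0.0325]
orientation: [[-0.936, 0.352, -0.0], [0.352, 0.936, 0.0], [0.0, -0.0, -1.0]]
contact_force: [-1.3, 1.7, 1.3]
opening: -0.001
```

>>> move_arm(commands=[[[-0.001, 0, 0], 0, 1], [[0, 0, 0], 0, 1]])

```text
t: 14.3
tcp_pos: [0.4956, -0.2431, 0.0324]
orientation: [[-0.936, 0.352, 0.0], [0.352, 0.936, -0.0], [-0.0, -0.0, -1.0]]
contact_force: [-2.1, 1.3, 1.8]
opening: 0.001
```

>>> move_arm(commands=[[[-0.001, 0, 0], 0, 1], [[0, 0, 0], 0, 1]])

```text
t: 14.5
tcp_pos: [0.4964, -0.2434, 0.0324]
orientation: [[-0.936, 0.352, -0.0], [0.352, 0.936, 0.0], [0.0, 0.0, -1.0]]
contact_force: [-2.6, 1.9, 2.5]
opening: -0.004
```

Run:
```python
from h import *
d=arm.snapshot("wrist"); cv2.imwrite("pics/w17.png",d["img"])
p,y,s=st();print(p,y,s["contact_force"],s["opening"],cab(p))
```

```text
[ 0.49641011 -0.2434142   0.03237046] 159.38518543675548 [-1.25091433  1.2150527   1.16617205] 4.958216379388372e-05 [-0.00777089 -0.05041565]
```

View pics/w17.png

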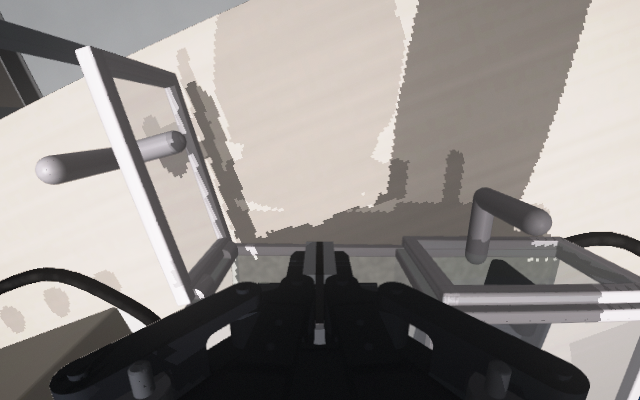

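>>> move_arm(commands=[[[-0.001, 0, 0], 0, 1], [[0, 0, 0], 0, 1]])

```text
t: 14.75
tcp_pos: [0.4964, -0.2434, 0.0323]
orientation: [[-0.936, 0.352, -0.002], [0.352, 0.936, 0.001], [0.002, -0.0, -1.0]]
contact_force: [-6.6, 0.8, 3.5]
opening: 0.003
```

>>> move_arm(commands=[[[-0.001, 0, 0], 0, 1], [[0, 0, 0], 0, 1]])

```text
t: 14.95
tcp_pos: [0.4964, -0.2434, 0.0323]
orientation: [[-0.936, 0.352, -0.003], [0.352, 0.936, 0.001], [0.004, -0.0, -1.0]]
contact_force: [-8.9, 3.5, 5.9]
opening: 0.004
```

The TCP stopped at x=0.4964 and the force climbed to about 11 N, so the fingers have reached the roof edge. I'll back off and inspect.

>>> move_arm(commands=[[[0.004, 0, 0], 0, 1], [[0.03, 0, 0], 0, 1], [[0.03, 0, -0.02], 0, 1], [[0, 0.02, -0.05], 0, 1], [[0, 0.03, -0.05], 0, 1], [[0, 0, -0.02], 0, 1]])

```text
t: 15.55
tcp_pos: [0.4562, -0.179, 0.1659]
orientation: [[-0.937, 0.35, 0.006], [0.35, 0.937, -0.002], [-0.007, 0.001, -1.0]]
contact_force: [0.5, -0.9, 0.3]
opening: 0.004
```

Run:
```python
from h import *
d=arm.snapshot("scene"); cv2.imwrite("pics/s18.png",cv2.resize(d["img"][110:210,310:430],None,fx=6,fy=6,interpolation=2))
d=arm.snapshot("top"); cv2.imwrite("pics/t18.png",cv2.convertScaleAbs(cv2.resize(d["img"][130:250,340:460],None,fx=5,fy=5,interpolation=2),alpha=1.6))
np.save("t18.npy",d,allow_pickle=True)
d=arm.snapshot("wrist"); cv2.imwrite("pics/w18.png",d["img"]);np.save("w18.npy",d,allow_pickle=True)
p,y,s=st();print(p,y,s["contact_force"],cab(p))
```

```text
[ 0.45553867 -0.18042253  0.16317278] 159.42256022116342 [ 0.56878932  0.53445733 -0.77947283] [-0.0682698  -0.00593749]
```

View pics/t18.png

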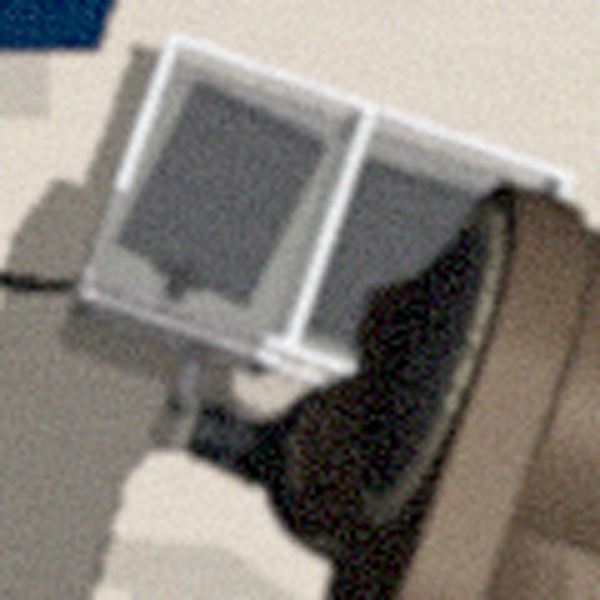

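View pics/w18.png

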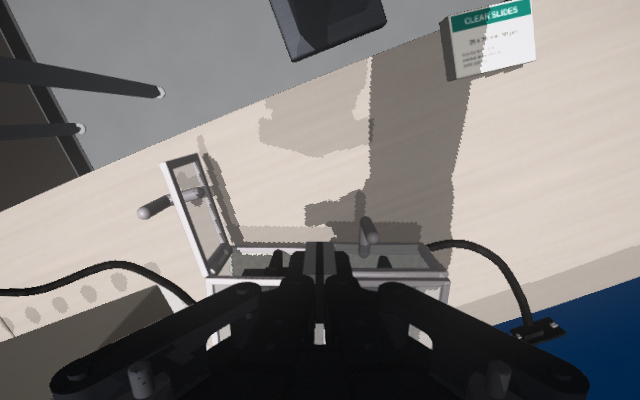

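View pics/s18.png

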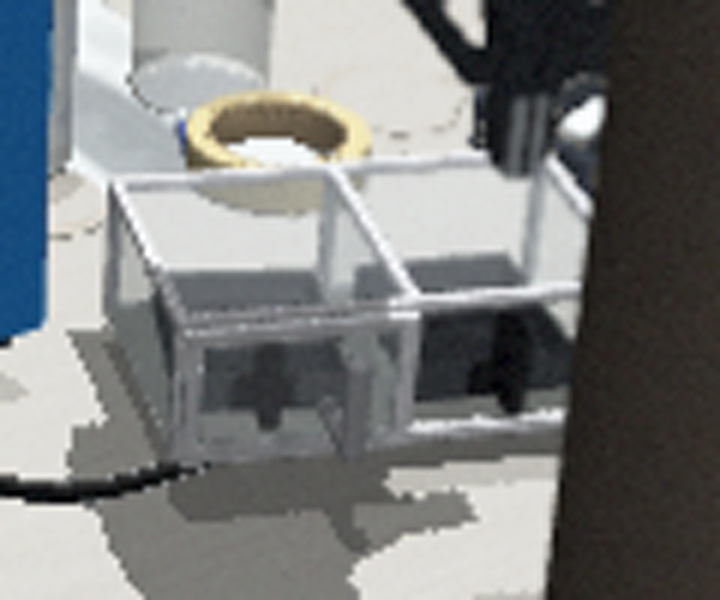

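Run:
```python
from h import *
d=np.load("t18.npy",allow_pickle=True).item()
z=lambda a,b:(340+(a+.5)/5-.5,130+(b+.5)/5-.5)
for q in ((197,84),(326,132),(368,159),(470,192)): print(cab(onz(d,[z(*q)],.04)[0]).round(4))
for i,(x0,x1,y0,y1) in enumerate([(190,280,60,130)]): pass
g=cv2.cvtColor(d["img"],6)
# profile along cab x through both bays at z=.04
A=np.array(d["attitude"]);f=200/np.tan(np.radians(d["vertical_fov"])/2)
def proj(P):
    v=A.T@(np.array(P)-np.array(d["xyz"]));a=v[:2]/v[2];a=a*(1+d["k1"]*(a@a));return a*f+[d["cx"],d["cy"]]
for cy in (.06,.05,-.035,-.045):
    xs=np.arange(.105,.14,.003);print(cy,[ (round(x,3),int(np.mean([cv2.getRectSubPix(g,(3,3),tuple(map(float,proj([*w(x,cy+o),.04])))).mean() for o in(-.006,-.003,0,.003,.006)]))) for x in xs])
```

```text
[0.1343 0.0873]
[0.1323 0.0124]
[ 0.1258 -0.0139]
[ 0.1269 -0.0721]
0.06 [(np.float64(0.105), 58), (np.float64(0.108), 58), (np.float64(0.111), 58), (np.float64(0.114), 59), (np.float64(0.117), 59), (np.float64(0.12), 59), (np.float64(0.123), 58), (np.float64(0.126), 56), (np.float64(0.129), 56), (np.float64(0.132), 65), (np.float64(0.135), 79), (np.float64(0.138), 90)]
0.05 [(np.float64(0.105), 58), (np.float64(0.108), 58), (np.float64(0.111), 59), (np.float64(0.114), 60), (np.float64(0.117), 60), (np.float64(0.12), 59), (np.float64(0.123), 58), (np.float64(0.126), 56), (np.float64(0.129), 59), (np.float64(0.132), 69), (np.float64(0.135), 82), (np.float64(0.138), 92)]
-0.035 [(np.float64(0.105), 58), (np.float64(0.108), 59), (np.float64(0.111), 60), (np.float64(0.114), 59), (np.float64(0.117), 58), (np.float64(0.12), 56), (np.float64(0.123), 58), (np.float64(0.126), 68), (np.float64(0.129), 82), (np.float64(0.132), 92), (np.float64(0.135), 95), (np.float64(0.138), 95)]
-0.045 [(np.float64(0.105), 58), (np.float64(0.108), 60), (np.float64(0.111), 59), (np.float64(0.114), 58), (np.float64(0.117), 57), (np.float64(0.12), 56), (np.float64(0.123), 58), (np.float64(0.126), 67), (np.float64(0.129), 80), (np.float64(0.132), 90), (np.float64(0.135), 94), (np.float64(0.138), 95)]
```

The new tray's rear edge is about 126 mm deep (stored tray's about 131–133 mm), so its plate end is about level with the bay's front plane. Next I'll locate the open door's handle, top at (145,213) in the wrist view.

Run:
```python
from h import *
d=np.load("w18.npy",allow_pickle=True).item()
cv2.imwrite("pics/z18.png",cv2.resize(d["img"][145:285,120:250],None,fx=5,fy=5,interpolation=2))
P=onz(d,[(145,213)],.089)[0];print(P,cab(P))
t=np.load("t10.npy",allow_pickle=True).item()
z=lambda a,b:(345+(a+.5)/5-.5,125+(b+.5)/5-.5)
P=onz(t,[z(512,592)],.089)[0];print(P,cab(P))
h=np.array([-.001,-.109])
for q in (cab(P),cab(onz(d,[(145,213)],.089)[0]), cab([.4135,-.331])):
    v=q-h;print(np.linalg.norm(v),np.degrees(np.arctan2(v[1],v[0])-np.arctan2(.07,-.038))%360)
```

```text
[ 0.41056511 -0.32360604  0.089     ] [-0.05972828 -0.15577467]
[ 0.41126401 -0.32319854  0.089     ] [-0.05921854 -0.15514643]
0.07428924563784896 99.90616368463589
0.07507916080191487 100.04024709319111
0.07497140985068494 106.11776970148361
```

View pics/z18.png

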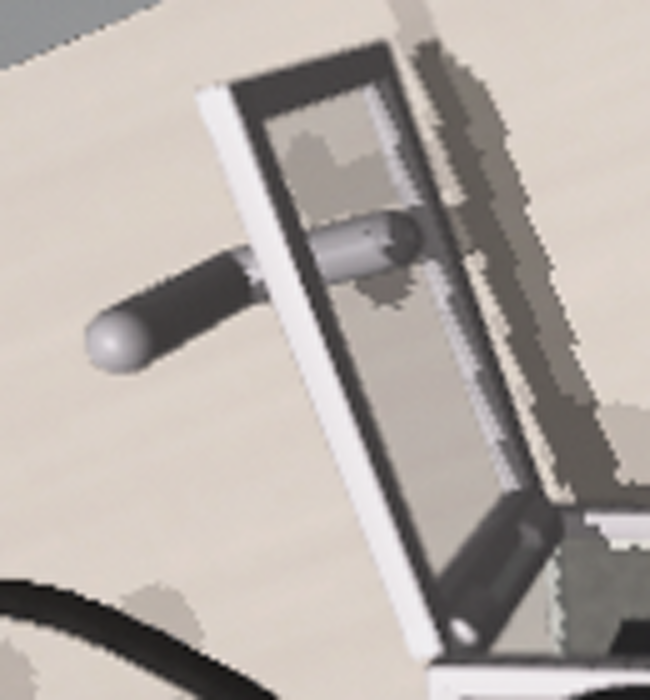

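```bash
sed -i 's/^C=np.array.*/C=np.array([.5215,-.199])+np.array([.0018*.935+.0038*.354,-.0018*.354+.0038*.935]);PSI=np.radians(-20.7)/' h.py; sed -i 's/;PSI=np.radians(-20.7);PSI=np.radians(-20.7)/;PSI=np.radians(-20.7)/' h.py
python3 - <<'E'
from h import *
print(C); plan([.411,-.325,.14],199.7,5)
E
```

```text
[ 0.5245282 -0.1960842]
N 5 dist 0.153 dyaw 40.28 turn/row -0.1406
[-0.0018, -0.0302, 0.0046]
[0.0024, -0.0302, 0.0046]
[0.0066, -0.0295, 0.0046]
[0.0107, -0.0283, 0.0046]
[0.0146, -0.0265, 0.0046]
```

>>> move_arm(commands=[[[-0.002, -0.03, 0.004], -0.14, 0.8], [[0.0025, -0.03, 0.004], -0.14, 0.72], [[0.0065, -0.0295, 0.004], -0.14, 0.72], [[0.0105, -0.0285, 0.005], -0.14, 0.72], [[0.0145, -0.0265, 0.005], -0.14, 0.72], [[0, 0, 0.02], 0, 0.72], [[0, 0, 0], 0, 0.72]])

```text
t: 16.4
tcp_pos: [0.4075, -0.3241, 0.1156]
orientation: [[-0.944, -0.331, -0.005], [-0.331, 0.944, 0.004], [0.003, 0.005, -1.0]]
contact_force: [-0.2, 0.1, -0.7]
opening: 0.284
```

Run:
```python
from h import *
d=arm.snapshot("wrist"); cv2.imwrite("pics/w19.png",d["img"]);np.save("w19.npy",d,allow_pickle=True)
d=arm.snapshot("top"); cv2.imwrite("pics/t19.png",cv2.convertScaleAbs(cv2.resize(d["img"][130:250,340:460],None,fx=5,fy=5,interpolation=2),alpha=1.6))
p,y,s=st();print(p,y,s["contact_force"],s["opening"],cab(p))
```

```text
[ 0.40890365 -0.32396535  0.11836596] -160.5523557010467 [-0.41653965 -0.61265265 -0.14837774] 0.27745455633441984 [-0.06295752 -0.16049603]
```

View pics/w19.png

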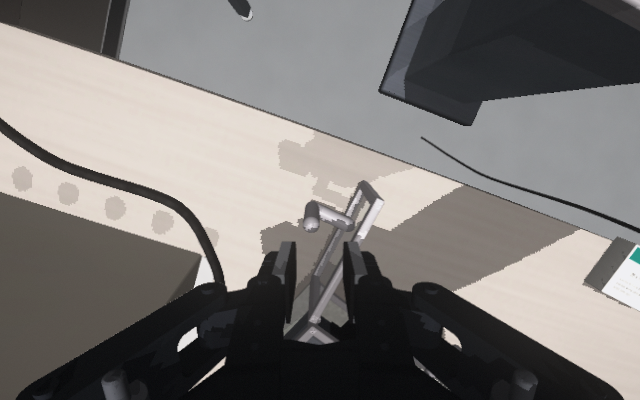

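View pics/t19.png

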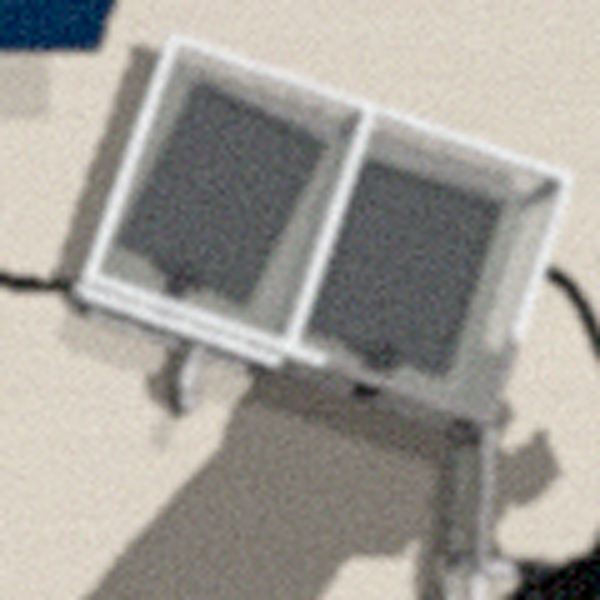

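Run:
```python
from h import *
d=arm.snapshot("top");w9=np.load("w19.npy",allow_pickle=True).item()
im=d["img"][185:225,395:450];cv2.imwrite("pics/z19.png",cv2.resize(cv2.convertScaleAbs(im,alpha=1.8),None,fx=12,fy=12,interpolation=2))
z=lambda a,b:(340+(a+.5)/5-.5,130+(b+.5)/5-.5)
for zz in (.068,.045,.022): print(zz,cab(onz(d,[z(364,394)],zz)[0]).round(4))
print("rear",[cab(onz(d,[z(*q)],.04)[0]).round(4) for q in((197,84),(326,132),(371,160),(500,203))])
P=onz(w9,[(312,222)],.089)[0];print(P,cab(P))
```

```text
0.068 [-0.0028 -0.0507]
0.045 [ 0.0006 -0.0548]
0.022 [ 0.0039 -0.059 ]
rear [array([0.1325, 0.0835]), array([0.1305, 0.0086]), array([ 0.124 , -0.0194]), array([ 0.1247, -0.0932])]
[ 0.40696052 -0.32826867  0.089     ] [-0.0632541  -0.16520839]
```

View pics/z19.png

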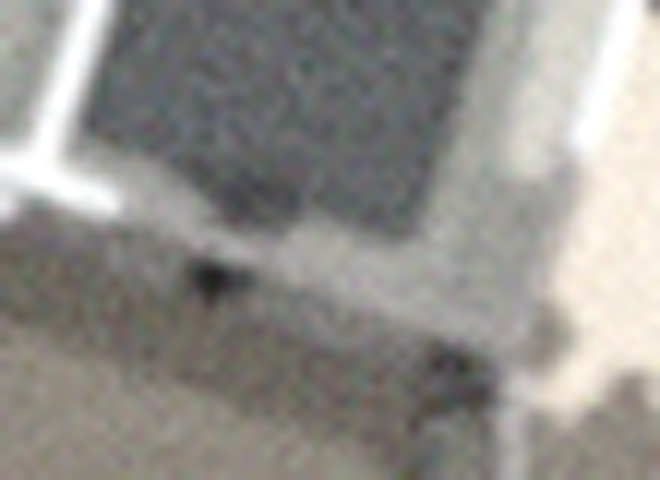

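The grip plate's end, dark at (212,278) in the crop, is about flush with the front plane, so the door will finish seating it if needed. The handle top at (312,222) is about 3 mm to the −y side of the jaw centre. I'll descend with that correction.

>>> move_arm(commands=[[[0, -0.003, 0.02], 0, 0.72], [[0, 0, 0.025], 0, 0.72], [[0, 0, 0.013], 0, 0.74], [[0, 0, 0], 0, 0.8], [[0, 0, 0], 0, 0.8]])

```text
t: 17.05
tcp_pos: [0.4112, -0.3272, 0.0625]
orientation: [[-0.943, -0.334, 0.0], [-0.334, 0.943, -0.0], [-0.0, -0.0, -1.0]]
contact_force: [0.3, 0.4, -0.1]
opening: 0.197
```

Run:
```python
from h import *
d=arm.snapshot("wrist"); cv2.imwrite("pics/w20.png",d["img"])
p,y,s=st();print(p,y,s["contact_force"],s["opening"],cab(p))
```

```text
[ 0.41146126 -0.3275242   0.06292422] -160.48441933101628 [ 0.41308574 -0.15046686  0.21464532] 0.201598905676308 [-0.05930706 -0.16292108]
```

View pics/w20.png

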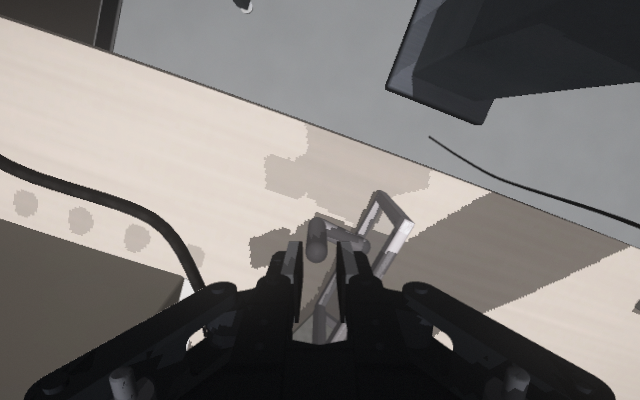

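>>> move_arm(commands=[[[0.002, 0.002, 0.003], 0, 0.82], [[-0.0003, 0.008, 0], 0.1, 0.82], [[-0.0009, 0.012, 0], 0.15, 0.82], [[-0.0009, 0.012, 0], 0.15, 0.82], [[-0.0009, 0.012, 0], 0.15, 0.82], [[-0.0009, 0.012, 0], 0.15, 0.82], [[-0.0009, 0.012, 0], 0.15, 0.82], [[0, 0, 0], 0, 0.82]])

```text
t: 17.9
tcp_pos: [0.4143, -0.2596, 0.0595]
orientation: [[-0.873, 0.487, 0.001], [0.487, 0.873, -0.001], [-0.001, 0.0, -1.0]]
contact_force: [0.4, 0.3, -0.6]
opening: 0.179
```

Run:
```python
from h import *
d=arm.snapshot("wrist"); cv2.imwrite("pics/w21.png",d["img"])
p,y,s=st();print(p,y,s["contact_force"],s["opening"],cab(p)-[-.001,-.109],np.linalg.norm(cab(p)-[-.001,-.109]))
```

```text
[ 0.41414201 -0.26004912  0.05937361] 151.04546701981698 [-0.03314408 -0.37323744 -0.58742045] 0.17854116920246021 [-0.07965012  0.01014565] 0.08029368080137282
```

View pics/w21.png

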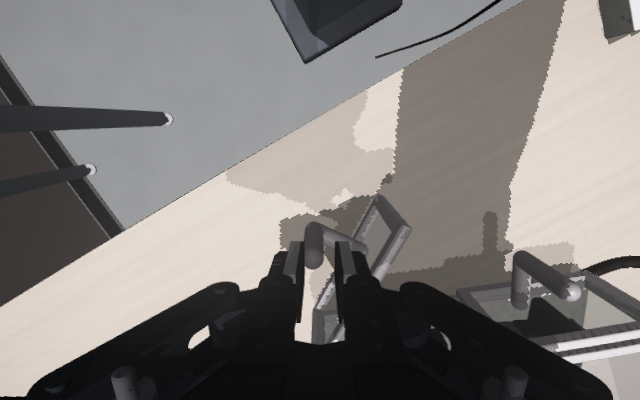

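>>> move_arm(commands=[[[-0.0009, 0.012, 0], 0.15, 0.82], [[-0.0009, 0.012, 0], 0.15, 0.82], [[-0.0009, 0.012, 0], 0.15, 0.82], [[-0.0009, 0.012, 0], 0.15, 0.82], [[-0.0009, 0.012, 0], 0.15, 0.82], [[0, 0, 0], 0, 0.82]])

```text
t: 18.55
tcp_pos: [0.4603, -0.2232, 0.059]
orientation: [[-0.309, 0.951, 0.001], [0.951, 0.309, -0.0], [-0.001, 0.001, -1.0]]
contact_force: [0.2, -0.2, 0.1]
opening: 0.182
```

Run:
```python
from h import *
d=arm.snapshot("wrist"); cv2.imwrite("pics/w22.png",d["img"])
p,y,s=st();print(p,y,s["contact_force"],s["opening"],cab(p)-[-.001,-.109],np.linalg.norm(cab(p)-[-.001,-.109]))
```

```text
[ 0.45947346 -0.22325391  0.05881799] 108.17230900470001 [-0.01074808 -0.85526371 -0.44735625] 0.17867808287958487 [-0.05025126  0.06058904] 0.07871607480083431
```

View pics/w22.png

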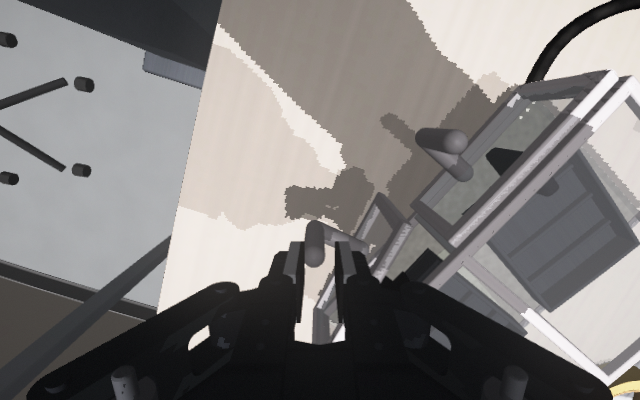

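The door is about 12° from shut. I'll finish in small steps and watch the force.

>>> move_arm(commands=[[[-0.0002, 0.006, 0], 0.075, 0.82], [[-0.0001, 0.004, 0], 0.05, 0.82], [[0, 0.003, 0], 0.038, 0.82], [[0, 0, 0], 0, 0.82]])

```text
t: 19.0
tcp_pos: [0.4714, -0.2203, 0.0587]
orientation: [[-0.152, 0.988, -0.0], [0.988, 0.152, -0.0], [-0.0, -0.0, -1.0]]
contact_force: [-0.9, -0.3, 0.9]
opening: 0.18
```

Run:
```python
from h import *
d=arm.snapshot("wrist"); cv2.imwrite("pics/w23.png",d["img"])
p,y,s=st();print(p,y,s["contact_force"],s["opening"],cab(p)-[-.001,-.109],np.linalg.norm(cab(p)-[-.001,-.109]))
```

```text
[ 0.47135956 -0.2203098   0.05871478] 98.70648645670897 [ 0.13005186 -0.64066772  0.25937685] 0.17452993638956046 [-0.04017315  0.06754453] 0.07858845520511801
```

View pics/w23.png

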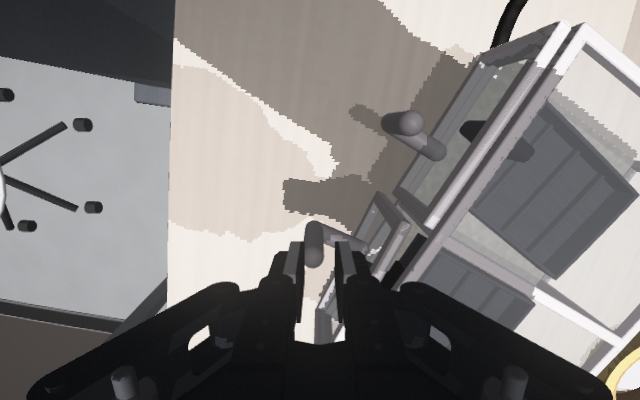

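>>> move_arm(commands=[[[0, 0.002, 0], 0.01, 0.82], [[0, 0.002, 0], 0.01, 0.82], [[0, 0, 0], 0, 0.82]])

```text
t: 19.35
tcp_pos: [0.4759, -0.2193, 0.0587]
orientation: [[-0.128, 0.992, 0.0], [0.992, 0.128, 0.0], [0.0, 0.0, -1.0]]
contact_force: [-1.2, -0.3, 0.7]
opening: 0.177
```

>>> move_arm(commands=[[[0, 0.0015, 0], 0, 0.82], [[0, 0, 0], 0, 0.82]])

```text
t: 19.55
tcp_pos: [0.4775, -0.219, 0.0587]
orientation: [[-0.128, 0.992, 0.0], [0.992, 0.128, 0.0], [0.0, 0.0, -1.0]]
contact_force: [-1.2, 0.4, -0.2]
opening: 0.179
```

Run:
```python
from h import *
d=arm.snapshot("wrist"); cv2.imwrite("pics/w24.png",cv2.resize(d["img"][100:330,280:560],None,fx=2.5,fy=2.5))
p,y,s=st();print(p,y,s["contact_force"],s["opening"])
```

```text
[ 0.47742359 -0.21900179  0.05867454] 97.35898363064781 [-0.23189192  0.33381889  0.24874302] 0.17989550535577947
```

View pics/w24.png

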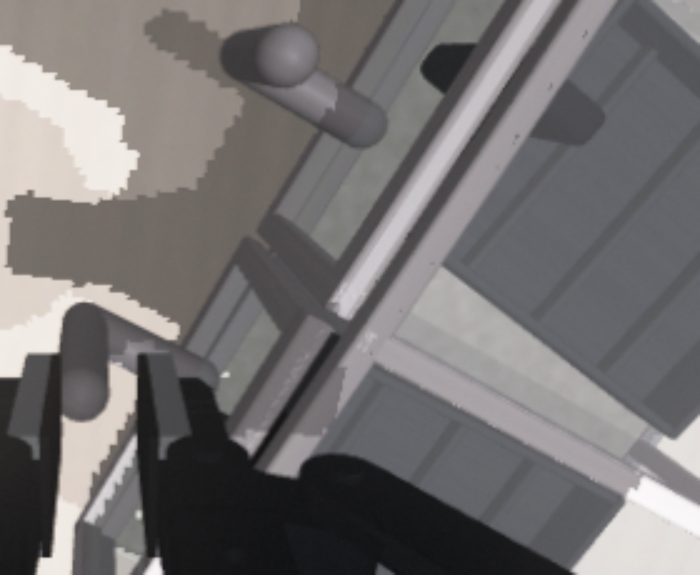

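>>> move_arm(commands=[[[0, 0.0015, 0], 0.01, 0.82], [[0, 0.0015, 0], 0.01, 0.82], [[0, 0, 0], 0, 0.82]])

```text
t: 19.9
tcp_pos: [0.4799, -0.2188, 0.0587]
orientation: [[-0.107, 0.994, -0.001], [0.994, 0.107, -0.0], [-0.0, -0.001, -1.0]]
contact_force: [-3.8, -0.0, 3.2]
opening: 0.179
```

>>> move_arm(commands=[[[0, 0.001, 0], 0, 0.82], [[0, 0, 0], 0, 0.82]])

```text
t: 20.1
tcp_pos: [0.4802, -0.2187, 0.0587]
orientation: [[-0.108, 0.994, -0.002], [0.994, 0.108, -0.001], [-0.0, -0.002, -1.0]]
contact_force: [-6.7, -1.2, 4.2]
opening: 0.179
```

Run:
```python
from h import *
d=arm.snapshot("wrist"); cv2.imwrite("pics/w25.png",cv2.resize(d["img"][100:330,280:560],None,fx=2.5,fy=2.5))
p,y,s=st();print(p,y,s["contact_force"],s["opening"])
```

```text
[ 0.48022733 -0.21873583  0.05868533] 96.16984507946536 [-7.1817626  -0.5428459   5.11975128] 0.18101134898742974
```

View pics/w25.png

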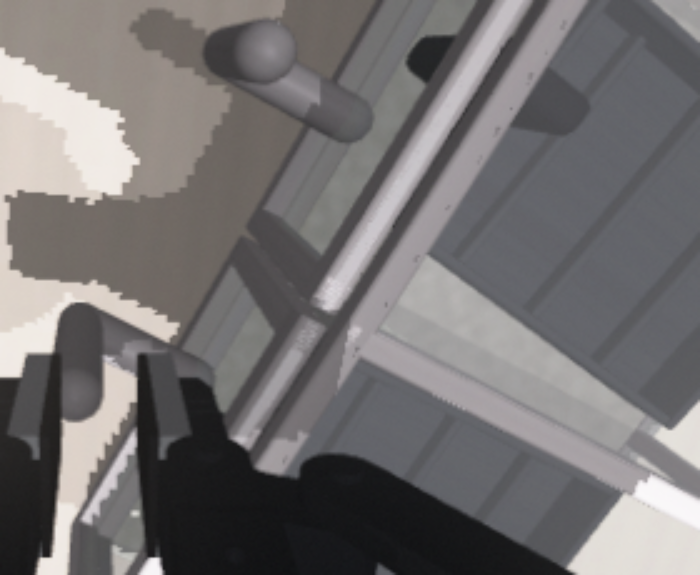

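The doors' front faces are now flush and the force rose to 7 N at the stop, so the door is shut. I'll release, lift clear and look.

>>> move_arm(commands=[[[0, -0.003, 0], 0, 0.8], [[0, 0, 0], 0, 0.76], [[0, 0, -0.02], 0, 0.75], [[0, 0, -0.04], 0, 0.75], [[0.005, -0.03, -0.05], 0, 0.75], [[0, -0.05, -0.03], 0, 0.75], [[0, -0.05, 0], 0, 0.75], [[0, -0.05, 0], 0, 0.75]])

```text
t: 20.95
tcp_pos: [0.31, -0.2331, 0.1881]
orientation: [[-0.109, 0.994, 0.003], [0.994, 0.109, -0.002], [-0.002, 0.002, -1.0]]
contact_force: [-0.2, -1.2, 1.3]
opening: 0.252
```

>>> move_arm(commands=[[[-0.04, -0.03, 0], 0, 0.75], [[-0.04, 0, 0], 0, 0.75], [[0, 0, 0], 0, 0.75]])

```text
t: 21.25
tcp_pos: [0.2892, -0.3193, 0.1872]
orientation: [[-0.103, 0.995, 0.002], [0.995, 0.103, -0.002], [-0.002, 0.002, -1.0]]
contact_force: [0.1, 0.5, -0.1]
opening: 0.25
```

Run:
```python
from h import *
d=arm.snapshot("scene"); cv2.imwrite("pics/s26.png",cv2.resize(d["img"][110:210,310:440],None,fx=6,fy=6,interpolation=2))
d=arm.snapshot("top"); cv2.imwrite("pics/t26.png",cv2.convertScaleAbs(cv2.resize(d["img"][130:250,340:460],None,fx=5,fy=5,interpolation=2),alpha=1.6));np.save("t26.npy",d,allow_pickle=True);cv2.imwrite("pics/tf.png",d["img"])
p,y,s=st();print(p,y,s["contact_force"])
g=cv2.cvtColor(d["img"],6)
A=np.array(d["attitude"]);f=200/np.tan(np.radians(d["vertical_fov"])/2)
def proj(P):
    v=A.T@(np.array(P)-np.array(d["xyz"]));a=v[:2]/v[2];a=a*(1+d["k1"]*(a@a));return a*f+[d["cx"],d["cy"]]
for cy in (.05,-.05,-.06):
    xs=np.arange(.105,.14,.003);print(cy,[ (int(round(x*1000)),int(np.mean([cv2.getRectSubPix(g,(3,3),tuple(map(float,proj([*w(x,cy+o),.04])))).mean() for o in(-.006,-.003,0,.003,.006)]))) for x in xs])
```

```text
[ 0.28907899 -0.3161651   0.18693906] 96.08723874745105 [0.34567812 0.10125842 0.2936259 ]
0.05 [(105, 53), (108, 53), (111, 53), (114, 53), (117, 53), (120, 53), (123, 52), (126, 52), (129, 58), (132, 69), (135, 80), (138, 88)]
-0.05 [(105, 53), (108, 54), (111, 54), (114, 54), (117, 52), (120, 51), (123, 57), (126, 69), (129, 80), (132, 85), (135, 87), (138, 90)]
-0.06 [(105, 53), (108, 54), (111, 54), (114, 54), (117, 52), (120, 51), (123, 56), (126, 67), (129, 77), (132, 83), (135, 86), (138, 90)]
```

View pics/s26.png

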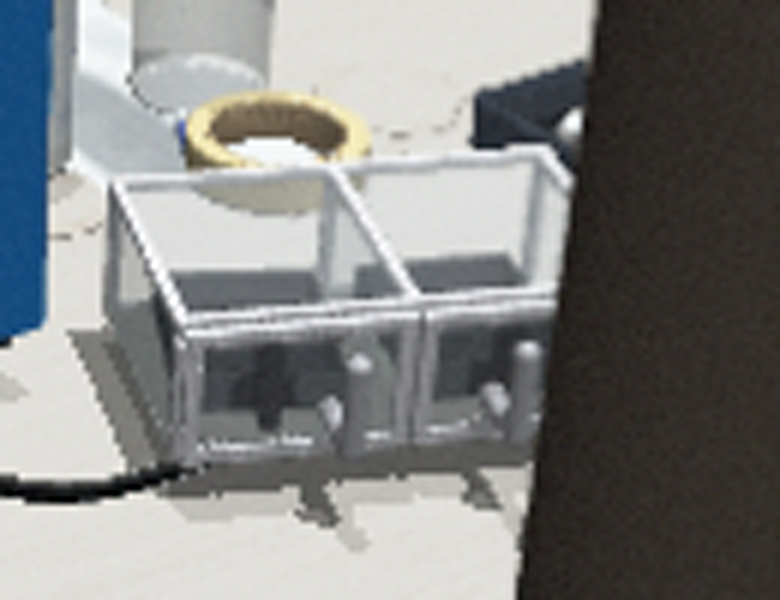

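View pics/t26.png

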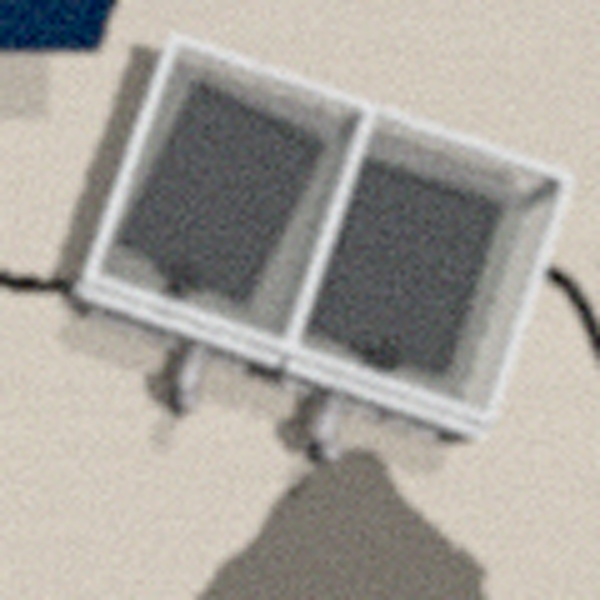

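View pics/tf.png

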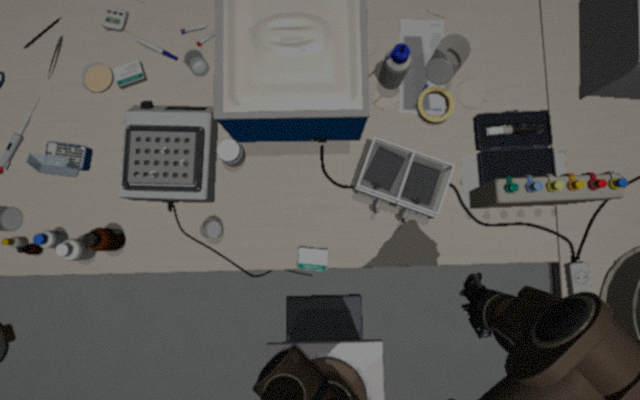

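Both door faces are flush and the handles are back where they were in the first picture, (178,405) and (318,450) in the crop. Both trays are inside, nothing else on the bench has moved, and the arm is clear. I'm handing the job in.

```bash
python3 -c "
from workcell import arm
print(arm.finish_job())"
```

```text
the job is handed in; nothing more can be done
None
```

The waiting tray is now in the right bay, which was the empty one, with its grip towards the door, and that door is shut again. I handed the job in after about 21 s.

**What I did:** I opened the right door by its handle to about 100–105°. I carried the tray in close to level and set it on the bay floor. I then pushed it by its grip with closed fingers until they met the roof edge, and shut the door by its handle until the force rose to about 7 N at the stop.

**Last checks:**
- **Doors:** both are shut, with their faces flush and both handles back at their starting positions in the top view.
- **Other things:** the stored tray and the rest of the bench look unmoved, and the arm was clear at hand-in.
- **Forces:** the highest reading I saw was about 11 N, when the fingers met the roof edge.

**Checks that did not fully agree:**
- **Tray depth:** the new tray sits about 6 mm less deep than the stored one. Its grip end is about flush with the bay's front, just behind the door. With the gripper pointing down, the roof edge stopped me from pushing it further.
- **Cabinet position:** the measurements from the handles and from the cabinet corners differed by 3–5 mm. The bay left enough clearance for this not to matter.

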